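# Demagnetise the loose steel parts

### The job

Lay every loose steel part (there are two or three, out of a bright bolt, a rusty bolt, a feeler gauge and a nut) on the plate of the grey demagnetiser, then turn its dial clockwise to stand two clicks past the red zero mark for each part on the plate. With the parts still lying there, press the white key fully and let it up, then press the green key the same way, one at a time. Then turn the dial back to zero and put all the parts into the blue tray, without disturbing the small carton or the spark plug; if a part gets knocked off the plate before the green key was pressed, put it back first.

Things in the scene. Friction and masses are not known exactly. Their poses are not given: they have to be found in the camera images.
- plate (a point): centre of the top of the demagnetiser's dark steel plate, where the parts are laid. The demagnetiser is a grey box fixed to the bench, 176 mm (x) by 296 mm (y) by 36 mm high; the plate takes its +y (left) part and is 156 mm (x) by 166 mm (y) inside an aluminium lip 6 mm high and 7 mm wide. Axes: the box's own, x away from the robot when the box stands square, y along the box towards the plate's end, z up. The control panel is at the -y end, its top level with the plate.
- dial_grip (a point): point on the dial's axis at the height to grip it, 28 mm above the panel. The dial has a bar grip 46 mm long, 13 mm wide, from 6 to 40 mm above the panel, over a round skirt of radius 20 mm and 6 mm high. The point turns with the dial: its x axis runs along the bar towards the red pointer end, z up, y across the bar (squeeze it along y).
- dial (a joint): angle of the dial in rad, growing clockwise as seen from above. 0 is the red zero mark (a stop); one click is 20 degrees = 0.349 rad, so clicks 0 to 8 stand at 0 to 2.79; white ticks on the panel mark each click, longer ones every second click. Spring detents of about 0.1 N m pull it into the nearest click when it is let go. It starts at click 0, 1 or 2, and until first touched it may stand up to 0.08 rad off that click..
- white_key_top (a point): centre of the top of the white key, radius 13 mm, a spring button pressed straight down; 85 mm from the dial, on the plate's side of the green key; top about 22 mm above the panel. Press with closed fingers.
- white_key (a joint): travel of the white key in m: 0 up, 0.006 fully down, which takes 5 N; springs back
- green_key_top (a point): centre of the top of the green key, radius 13 mm, same kind, 54 mm from the white key on the side away from the plate
- green_key (a joint): travel of the green key in m: 0 up, 0.006 fully down, which takes 5 N; springs back
- tray_in (a point): centre of the inner floor of the shallow blue tray fixed to the bench, behind the vice. Outside 150 mm (x) by 200 mm (y) by 16 mm high, walls 4 mm thick; axes along its sides, z up. In front of it stands the bench vice (x 0.30 to 0.53, y -0.01 to 0.21, up to 0.18 m high); a wall shelf hangs over the back of the bench (x above 0.69, y below 0.12, z 0.24 to 0.31), so pull the wrist back towards the robot before swinging across.
- bolt_bright_c (a point): centre of the bright hex bolt lying on the bench, 19 x 78 x 17 mm; length along its y axis. Its z axis points up as it lies at the start. It may be absent from the bench: then its entry is None from the start. Steel, may be picked from above across its narrow width.
- bolt_rusty_c (a point): centre of the rusty brown hex bolt lying on the bench, 19 x 68 x 17 mm; length along its y axis. Its z axis points up as it lies at the start. It may be absent from the bench: then its entry is None from the start. Steel, may be picked from above across its narrow width.
- gauge_c (a point): centre of the folded steel feeler gauge lying flat, 16 x 100 x 13 mm; length along its y axis. Its z axis points up as it lies at the start. It may be absent from the bench: then its entry is None from the start. Steel, may be picked from above across its narrow width.
- nut_c (a point): centre of the bright hex nut lying flat, 19 mm across flats along its x axis, 22 mm along y, 14 mm high. Its z axis points up as it lies at the start. It may be absent from the bench: then its entry is None from the start. Steel, may be picked from above across its narrow width.
- small_carton: bystander: small white parts carton, 50 x 51 x 61 mm, origin at its underside; leave alone
- plug: bystander: spark plug lying on the bench, 23 x 84 x 20 mm, origin at its underside; leave alone
Not all that is in view belongs to the job. Of the things that look like the part that bears gauge_c, take the one that is farthest to the robot's right at the start.

How it is judged:
On the way, in this order (a step that is already met when the one before it is completed fails the run):
1. every part that is present lies on the demagnetiser's plate (x of bolt_bright_c in the frame of plate between -0.078 and 0.078 m and y of bolt_bright_c in the frame of plate between -0.083 and 0.083 m and z of bolt_bright_c in the frame of plate between 0 and 0.02 m and x of bolt_rusty_c in the frame of plate between -0.078 and 0.078 m and y of bolt_rusty_c in the frame of plate between -0.083 and 0.083 m and z of bolt_rusty_c in the frame of plate between 0 and 0.02 m and x of gauge_c in the frame of plate between -0.078 and 0.078 m and y of gauge_c in the frame of plate between -0.083 and 0.083 m and z of gauge_c in the frame of plate between 0 and 0.02 m and x of nut_c in the frame of plate between -0.078 and 0.078 m and y of nut_c in the frame of plate between -0.083 and 0.083 m and z of nut_c in the frame of plate between 0 and 0.02 m), for 0.4 s.
2. with the parts on the plate, the dial stands two clicks past zero for each part (all of step 1 and ((value of joint dial between 1.9744 and 2.2144 rad and (height (world z) of any of bolt_bright_c, bolt_rusty_c above -9 m or value of joint dial below -9 rad) and (height (world z) of any of bolt_bright_c, gauge_c above -9 m or value of joint dial below -9 rad) and (height (world z) of any of bolt_bright_c, nut_c above -9 m or value of joint dial below -9 rad) and (height (world z) of any of bolt_rusty_c, gauge_c above -9 m or value of joint dial below -9 rad) and (height (world z) of any of bolt_rusty_c, nut_c above -9 m or value of joint dial below -9 rad) and (height (world z) of any of gauge_c, nut_c above -9 m or value of joint dial below -9 rad)) or (value of joint dial between 1.27626 and 1.51626 rad and ((height (world z) of each of bolt_bright_c, bolt_rusty_c below -9 m and value of joint dial above -9 rad) or (height (world z) of each of bolt_bright_c, gauge_c below -9 m and value of joint dial above -9 rad) or (height (world z) of each of bolt_bright_c, nut_c below -9 m and value of joint dial above -9 rad) or (height (world z) of each of bolt_rusty_c, gauge_c below -9 m and value of joint dial above -9 rad) or (height (world z) of each of bolt_rusty_c, nut_c below -9 m and value of joint dial above -9 rad) or (height (world z) of each of gauge_c, nut_c below -9 m and value of joint dial above -9 rad))))), for 0.4 s.
3. white key pressed down, with parts and dial so (all of step 2 and value of joint white_key above 0.0045 m), for 0.05 s.
4. white key up again and green key pressed down, with parts and dial so (all of step 2 and value of joint green_key above 0.0045 m and value of joint white_key below 0.002 m), for 0.05 s.
5. dial turned back to zero (value of joint dial below 0.12 rad), for 0.3 s.
At the end, for the whole second after the job is handed in: every part that is present lies inside the blue tray on its floor (centre within its walls and less than 20 mm above its floor), the dial is at zero within 0.12 rad, both keys are up (x of bolt_bright_c in the frame of tray_in between -0.071 and 0.071 m and y of bolt_bright_c in the frame of tray_in between -0.096 and 0.096 m and z of bolt_bright_c in the frame of tray_in between 0 and 0.02 m and x of bolt_rusty_c in the frame of tray_in between -0.071 and 0.071 m and y of bolt_rusty_c in the frame of tray_in between -0.096 and 0.096 m and z of bolt_rusty_c in the frame of tray_in between 0 and 0.02 m and x of gauge_c in the frame of tray_in between -0.071 and 0.071 m and y of gauge_c in the frame of tray_in between -0.096 and 0.096 m and z of gauge_c in the frame of tray_in between 0 and 0.02 m and x of nut_c in the frame of tray_in between -0.071 and 0.071 m and y of nut_c in the frame of tray_in between -0.096 and 0.096 m and z of nut_c in the frame of tray_in between 0 and 0.02 m and value of joint dial below 0.12 rad and value of joint each of white_key, green_key below 0.002 m); the robot touches nothing.
It fails at once if small carton or spark plug moved by more than 30 mm (distance of any of small_carton, plug from where it was at the start of the episode above 0.03 m).
It fails at once if both keys pressed at once (value of joint each of white_key, green_key above 0.003 m).
Of bolt_bright, bolt_rusty, gauge, nut only 2 to 3 are there at a start; the rules pass over those that are not, and their reading is None.
At some moment in a run one of bolt_bright, bolt_rusty, gauge, nut may be knocked a few centimetres aside while the robot is not near it.
Once in a run the grip may slacken for a moment while it holds something.
It also fails if it takes over 210 s, if anything falls off the work surface, if the arm or the gripper's body presses on something with over 40 N, if the wrist force passes 120 N, or if a joint passes its speed limit or range.

### The arm

A 6-joint arm with a two-finger parallel gripper is mounted at the origin on a cart in front of the work surface, level with it; the furniture and walls round the work are solid. World frame = base frame: x ahead of the robot, y to its left, z up, the work surface at z = 0. Lengths are in m, angles in rad, forces in N, time in s.
With the tool pointing down it reaches from about 0.375 to 0.925 m from the base axis. Payload 5.7 kg.
Tool frame: the origin (TCP) lies midway between the tips of the shut fingers; the grasp point (between the pads) lies grip_point_offset behind it (grip_point_offset is the distance from the TCP to the grasp point, in m); z points along the fingers, x is the direction in which the jaws open and shut, and the axes are right-handed (so a half turn about z gives the same grasp; the last joint's range is limited). The gripper opens to 88 mm and grips with 3 to 60 N. Pads are 20 mm wide; open, the fingers measure 115 mm over their backs; the gripper's body (75 mm by 178 mm) begins 61 mm behind the grasp point.
Start: joints at [1.049, 0.359, 1.51, -0, 1.272, -0.115], TCP at [0.237, 0.551, 0.223] pointing down, gripper open.
Joint ranges: [-2.97, 2.97], [-1.01, 2.36], [0.21, 2.38], [-0.96, 4.11], [0.2, 2.71], [-2.98, 2.98]. Speed limits (rad/s): [2.39, 2.39, 3.14, 3.14, 3.14, 3.14].

### API

Orientations are given as a 3x3 rotation matrix whose columns are the frame's x, y, z axes.
In Python, from plant import sense, capture, sign_off, masks_of, landmark_of, grip_point_offset gives the robot as it stands. The module is installed in compiled form; this text tells all that it offers.
- The arm moves only by the tool step_arm, never from a script. Its argument "motion" is one flat list of numbers, 7 for each row, row after row: the closure, from 0 (fully open) to 1 (shut), then the shift along the tool's x, y, z in mm, then the turn, a rotation vector about the tool's x, y, z in degrees. In form: [grip, dx, dy, dz, rx, ry, rz, grip, dx, dy, dz, rx, ry, rz, ...]. A call has exactly 8 rows; each row is the pose to reach, as a shift and turn from the pose commanded when the call began, along the tool's axes at that moment; what a row does not reach only later rows make up. A row lasts 1/12 s, in which the tool goes at most 41.7 mm and 7.16 degrees, less where a joint would pass 70% of its speed; a pose out of reach is approached as far as the arm can. A call with a gripper value outside its range is refused whole. The fingers move at their own pace and stop on an object; the grip force is fixed at half the most. Time passes only in rows, so rows that repeat a pose let the fingers close, or fill a call up. It gives the time, the measured TCP pose, the force and the opening at its end, in the units of the state.
- sense(): the state, without advancing time (a new reading comes with each control period).
- capture(name): name is "side" or "top"; returns a dict with "pixels" (480x640x3 uint8, red, green, blue), "depth" (480x640 float32, m along the optical axis (not along the pixel's ray), 0 where there is no reading), "camera_matrix" (3x3 intrinsics, pixels), "eye" and "rotation" of the camera in the world. Camera axes: x right, y up, looking along -z (the intrinsics and any distortion apply to the point x, -y, -z); pixel columns grow to the right and rows downward; lengths in m; the calibration is good to about 2 mm. A picture is of the moment at which its call begins.
- sign_off(): hands the job in, once; it reports no verdict.
Trained networks look in the newest picture that a camera, given by its name, has taken for a name from the list of things; names that differ only in an ending like _2 or _b are one class to them, and where a whole thing is asked for, a point or a joint stands for the part that bears it (a point fixed in the world has none). Each returns a list of dicts, best first, with "p" (0 to 1); they miss things now and then, are a little off and sometimes report something else, mostly with a low value. They report only what shows in the picture. A call takes as long as a camera call. They do not tell look-alikes from the thing itself.
- masks_of(query, camera): "mask" (480x640 bool, what is visible of it) and "bbox" ([left, top, width, height] in pixels, round what is visible of it).
- landmark_of(query, camera): "centre" ([row, column] in pixels: a listed point, or the origin of a listed thing).
The state is a dict: "time_s": time; "joints": joint angles; "qd": joint speeds; "joint_efforts": joint torques, N m; "ee_pos": TCP position; "eef_rot": TCP orientation; "contact_force": force on the tool from outside, world axes, zero at the start; "torque": the same for the moment, N m; "grip_width": finger opening in m.
Only numpy, scipy, OpenCV 4.12 (cv2) and the standard library are available. Lean on these libraries where they do the work, as an engineer would, in place of code of your own. Each camera call takes 0.05 s, during which the arm holds its last target.

## Working session

There is one attempt and no reset: what is moved stays moved. The work goes in short steps, Python scripts to look and compute and a tool call to move; the robot and the scene stay as the last step left them, time stands still between calls to the robot, and variables do not carry over. Pictures are saved under pics/ and viewed, and the job is handed in when it is done.

Besides the shell and the picture viewer there is one more tool, called after "Request:" by a JSON object that holds its "fn" and its "kwargs". step_arm: Moves the arm, as the interface text tells. Its arguments: {"type":"object","properties":{"motion":{"type":"array"}},"required":["motion"]}

```bash
mkdir -p pics; ls; python3 - <<'E'
from plant import *
import cv2,numpy as np
print(grip_point_offset if not callable(grip_point_offset) else grip_point_offset())
s=sense()
for k,v in s.items(): print(k,np.round(v,3).tolist())
for c in("top","side"):
    d=capture(c); cv2.imwrite(f"pics/{c}0.png",d["pixels"][...,::-1]); print(c,d["camera_matrix"],d["eye"],d["rotation"],[k for k in d])
E
```

```text
pics
0.0187
time_s 0.0
joints [1.049, 0.359, 1.511, -0.0, 1.272, -0.115]
qd [-0.0, -0.001, 0.001, 0.001, -0.0, 0.001]
joint_efforts [0.0, -51.535, -27.074, 0.067, 0.035, -0.0]
ee_pos [0.237, 0.55, 0.222]
eef_rot [[0.396, 0.918, -0.001], [0.918, -0.396, -0.002], [-0.002, -0.0, -1.0]]
contact_force [-0.328, -0.657, -1.106]
torque [0.017, -0.023, 0.071]
grip_width 0.088
top [[612.35320332   0.         320.9011231 ]
 [  0.         612.35320332 238.62183821]
 [  0.           0.           1.        ]] [ 0.16817743 -0.01294216  1.83832022] [[ 0.02464083  0.98187373 -0.18792769]
 [-0.99967592  0.02540348  0.00165047]
 [ 0.00639457  0.18782612  0.98218148]] ['pixels', 'depth', 'camera_matrix', 'eye', 'rotation']
side [[485.87095212   0.         316.17115902]
 [  0.         485.87095212 243.52478767]
 [  0.           0.           1.        ]] [0.42616346 1.06137673 0.90746226] [[-0.99768191  0.04483421 -0.05119278]
 [-0.06793254 -0.61199415  0.78793929]
 [ 0.00399695  0.78959043  0.6136212 ]] ['pixels', 'depth', 'camera_matrix', 'eye', 'rotation']
```

View pics/top0.png

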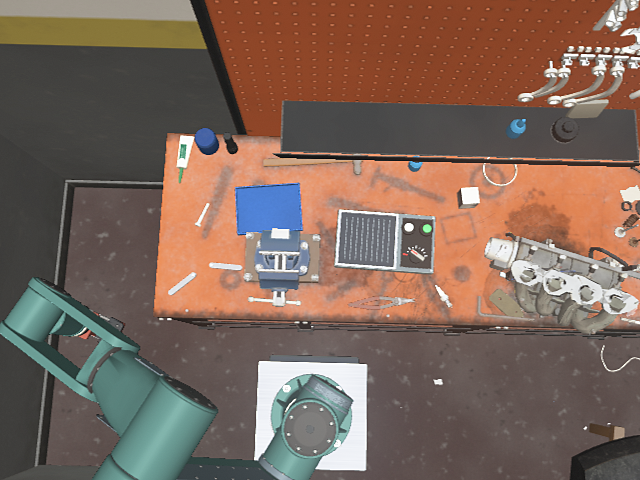

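View pics/side0.png

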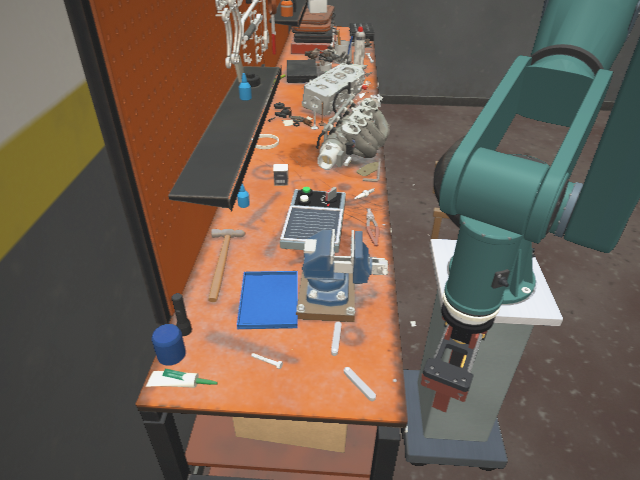

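```bash
cat > h.py <<'E'
from plant import *
import cv2,numpy as np
def proj_px(d,p):
    q=d["rotation"].T@(np.asarray(p)-d["eye"]); K=d["camera_matrix"]
    return np.array([K[0,2]+K[0,0]*q[0]/-q[2], K[1,2]-K[1,1]*q[1]/-q[2]])
def ray(d,u,v):
    K=d["camera_matrix"]; r=np.array([(u-K[0,2])/K[0,0],-(v-K[1,2])/K[1,1],-1.]); return d["rotation"]@r
def at_z(d,u,v,z):
    r=ray(d,u,v); return d["eye"]+r*(z-d["eye"][2])/r[2]
def by_depth(d,u,v,depth=None):
    dd=d["depth"][int(round(v)),int(round(u))] if depth is None else depth
    return d["eye"]+ray(d,u,v)*dd
E
python3 - <<'E'
from h import *
np.set_printoptions(precision=4,suppress=True)
D={c:capture(c) for c in("top","side")}
for c in D:
  for q in "plate dial_grip white_key_top green_key_top tray_in bolt_bright_c bolt_rusty_c gauge_c nut_c small_carton plug".split():
    for L in landmark_of(q,c)[:4]:
        r,cc=L["centre"]
        print(c,q,round(L["p"],2),np.round([cc,r],1),by_depth(D[c],cc,r))
E
```

```text
top plate 0.82 [367.4 240.1] [ 0.5114 -0.1551  0.0396]
top white_key_top 0.42 [410.2 228.8] [ 0.5454 -0.2805  0.0579]
top green_key_top 0.59 [428.4 227.3] [ 0.5512 -0.3346  0.0588]
top tray_in 0.65 [269.5 210.6] [0.6024 0.144  0.0056]
top bolt_bright_c 0.5 [203.1 214.9] [0.5836 0.3469 0.0055]
top bolt_bright_c 0.47 [367.2 239.6] [ 0.5129 -0.1545  0.0398]
top gauge_c 0.68 [181.5 283.5] [0.3711 0.3991 0.0041]
top gauge_c 0.67 [224.9 267.5] [0.4212 0.2696 0.0166]
top small_carton 0.77 [464.  198.9] [ 0.64   -0.4412  0.0627]
top plug 0.69 [443.5 294.6] [ 0.3543 -0.3815  0.0361]
top plug 0.33 [416.1 254.2] [ 0.4644 -0.293   0.0874]
top plug 0.32 [408.6 227.2] [ 0.5495 -0.2754  0.0608]
top plug 0.23 [225.  268.6] [0.4199 0.2715 0.0016]
side plate 0.58 [313.9 224.2] [ 0.5125 -0.1553  0.035 ]
side plate 0.54 [306.1 189.2] [ 0.5504 -0.3197  0.0587]
side dial_grip 0.57 [331.5 188.4] [ 0.4654 -0.2993  0.0781]
side white_key_top 0.53 [302.7 196.2] [ 0.5576 -0.2739  0.0598]
side green_key_top 0.58 [305.  186.8] [ 0.5557 -0.3385  0.0564]
side green_key_top 0.38 [313.6 225.9] [ 0.5125 -0.1417  0.0384]
side tray_in 0.81 [265.8 299.3] [0.618  0.1495 0.0032]
side tray_in 0.27 [360.5 197.6] [ 0.3665 -0.3675  0.0041]
side bolt_bright_c 0.61 [262.7 359.4] [0.5944 0.3511 0.0093]
side gauge_c 0.93 [356.7 385.5] [0.3779 0.4036 0.0044]
side gauge_c 0.57 [336.3 338.4] [0.4275 0.2739 0.0069]
side nut_c 0.27 [333.1 337.9] [0.4352 0.279  0.014 ]
side small_carton 0.7 [280.9 182.3] [ 0.6508 -0.4336  0.0133]
side plug 0.47 [363.  196.1] [ 0.3579 -0.376   0.0053]
side plug 0.19 [330.8 191.9] [ 0.4671 -0.2879  0.0717]
```

The top view shows a bolt at about (203,215), gauge look-alikes at (225,267) and (181,283), and the demagnetiser at (385,240). I'll zoom in to check for rusty parts and a nut.

```bash
python3 - <<'E'
from h import *
d=capture("top");p=d["pixels"][...,::-1]
def z(r0,r1,c0,c1,n,p=p,s=4): cv2.imwrite(n,cv2.resize(p[r0:r1,c0:c1],None,fx=s,fy=s,interpolation=cv2.INTER_CUBIC))
z(175,325,150,350,"pics/z1.png");z(185,325,320,500,"pics/z2.png")
z(150,330,460,640,"pics/z3.png",s=3)
s=capture("side")["pixels"][...,::-1]
z(300,440,220,420,"pics/z4.png",s)
z(130,280,220,420,"pics/z5.png",s)
E
```

```text
(no output)
```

View pics/z1.png

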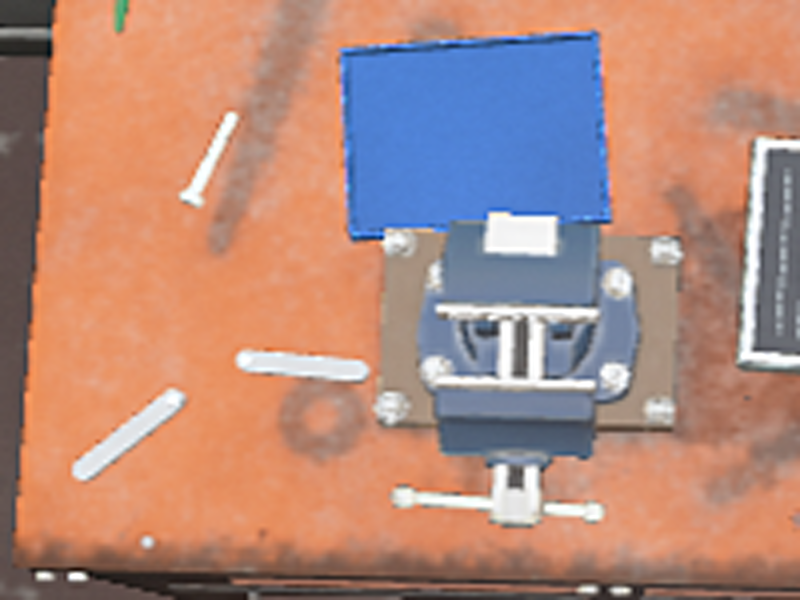

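View pics/z2.png

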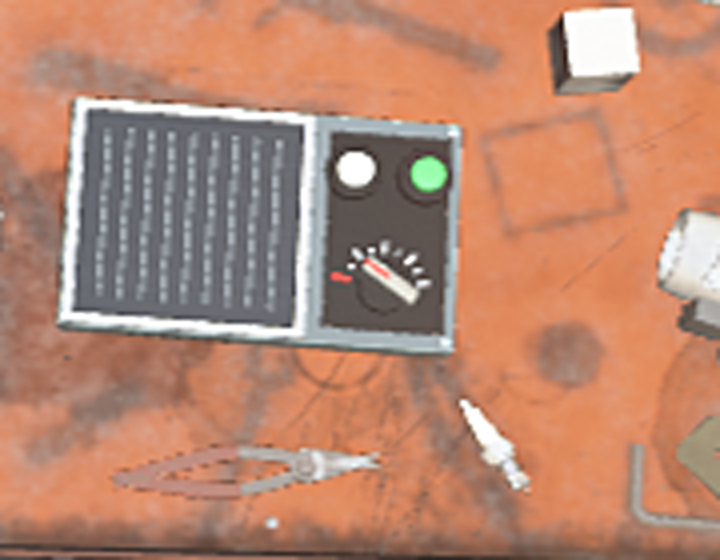

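View pics/z4.png

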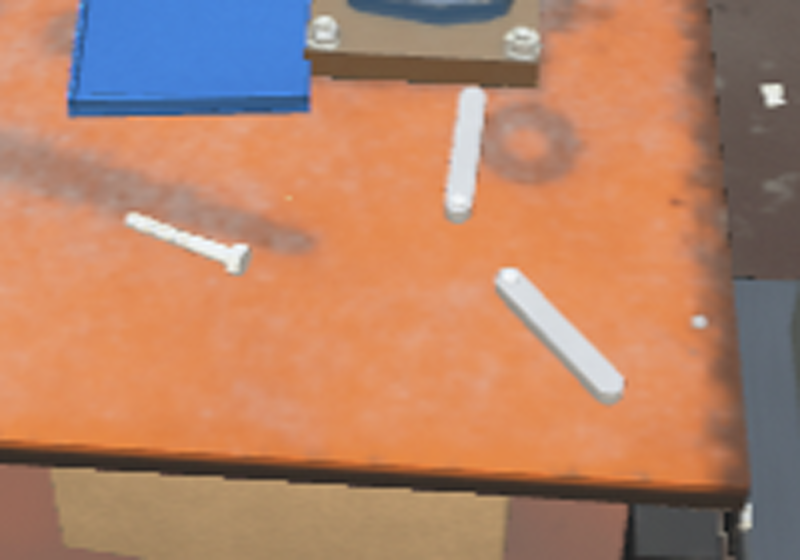

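View pics/z5.png

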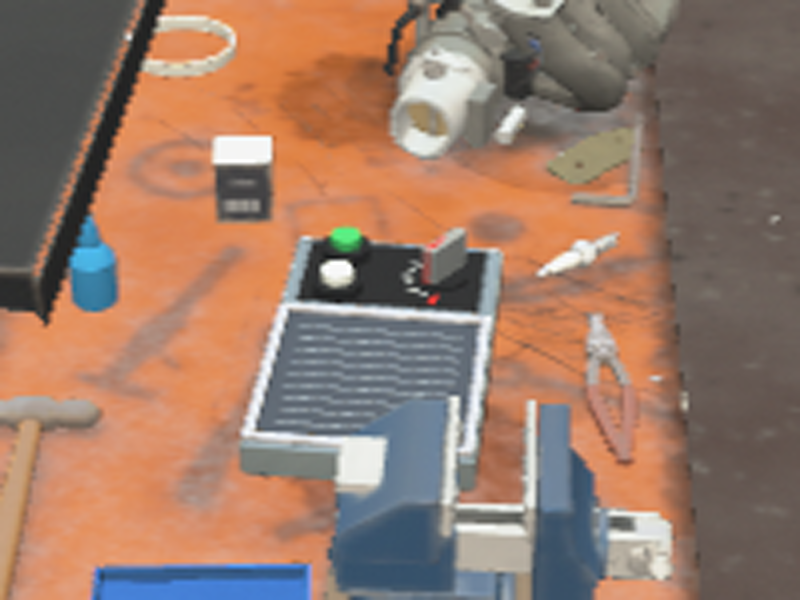

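View pics/z3.png

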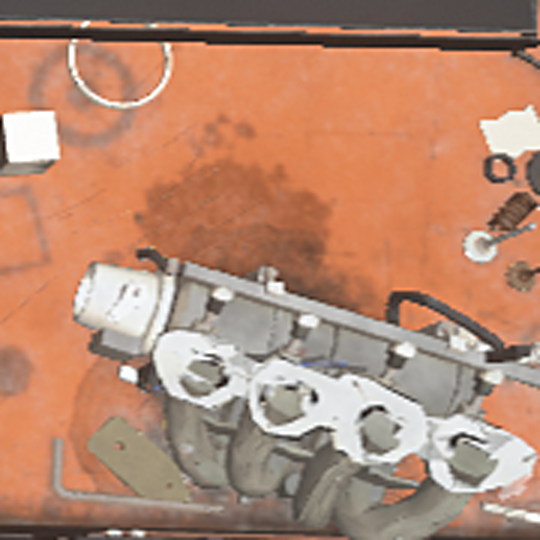

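The parts present are the bright bolt at (203,215) and the gauge. The correct gauge is the right one, at (225,267). I see no rusty bolt or nut within reach, so the target is click 4 (1.396 rad). Next I'll measure poses precisely.

```bash
cat >> h.py <<'E'
def seg_world(d,mask,z):
    """mask -> rect in world plane z : centre, long-axis yaw deg, sizes"""
    vs,us=np.nonzero(mask)
    P=np.array([at_z(d,u,v,z)[:2] for u,v in zip(us,vs)],np.float32)
    (c,s,a)=cv2.minAreaRect(P*1000)
    m=P.mean(0); w,V=np.linalg.eigh(np.cov(P.T)); ax=V[:,1]
    return np.round(np.array(c)/1000,4),np.round(s,1),np.round(m,4),round(np.degrees(np.arctan2(ax[1],ax[0])),1)
def cloud(d,mask=None):
    K=d["camera_matrix"];v,u=np.mgrid[:480,:640]
    r=np.stack([(u-K[0,2])/K[0,0],-(v-K[1,2])/K[1,1],-np.ones_like(u)],-1)*d["depth"][...,None]
    return d["eye"]+r@d["rotation"].T
E
python3 - <<'E'
from h import *
np.set_printoptions(precision=4,suppress=True)
D={c:capture(c) for c in("top","side")}
for c in D:
  for q,z in (("gauge_c",.01),("bolt_bright_c",.012),("nut_c",.01),("bolt_rusty_c",.01),("small_carton",.03),("plug",.01),("tray_in",.016),("white_key_top",.058),("green_key_top",.058),("dial_grip",.07),("dial",.07)):
    for m in masks_of(q,c)[:3]:
        if m["mask"].sum()>5: print(c,q,round(m["p"],2),m["bbox"],seg_world(D[c],m["mask"],z))
# box by cloud: height 0.03..0.05
C=cloud(D["top"]); 
w=(C[...,0]>.38)&(C[...,0]<.65)&(C[...,1]>-.42)&(C[...,1]<-.03)
for lo,hi in((.025,.039),(.039,.05),(.05,.065),(.065,.1),(.025,.1)):
    m=w&(C[...,2]>lo)&(C[...,2]<hi); P=C[m]; 
    (c,s,a)=cv2.minAreaRect((P[:,:2]*1000).astype(np.float32)); print(lo,hi,len(P),c,s,a,P.mean(0))
b=w&(C[...,2]<.015); print("bench z",np.median(C[b][:,2]))
E
```

```text
top gauge_c 0.63 [208.8, 262.8, 30.9, 6.3] (array([0.4273, 0.2707]), array([97.4, 22. ]), array([0.4267, 0.2734], dtype=float32), np.float64(85.2))
top gauge_c 0.62 [168.5, 272.4, 24.4, 20.2] (array([0.3721, 0.3963]), array([18.4, 91.6]), array([0.3735, 0.3945], dtype=float32), np.float64(130.2))
top bolt_bright_c 0.47 [193.1, 201.3, 14.7, 23.0] (array([0.5834, 0.349 ]), array([15.3, 71.6]), array([0.5809, 0.3509], dtype=float32), np.float64(158.7))
top bolt_rusty_c 0.35 [431.3, 284.1, 20.9, 21.6] (array([ 0.3529, -0.3852]), array([70.6, 21.6]), array([ 0.3525, -0.3853], dtype=float32), np.float64(-144.9))
top small_carton 0.63 [455.3, 187.1, 25.5, 24.2] (array([ 0.6519, -0.4573]), array([69.2, 66.3]), array([ 0.653 , -0.4574], dtype=float32), np.float64(135.2))
top plug 0.45 [436.5, 283.4, 16.9, 25.3] (array([ 0.3529, -0.3837]), array([72.7, 23.7]), array([ 0.3529, -0.3842], dtype=float32), np.float64(-144.6))
top tray_in 0.95 [237.8, 183.6, 69.6, 51.3] (array([0.6094, 0.1476]), array([154.3, 202.6]), array([0.6098, 0.1487], dtype=float32), np.float64(95.7))
top white_key_top 0.59 [
[... 2774 characters left out ...]
.168212890625, -207.61544799804688) (297.29638671875, 178.88340759277344) 87.18020629882812 [ 0.5081 -0.2011  0.0347]
0.039 0.05 2191 (510.3946228027344, -206.23782348632812) (294.2958984375, 174.1680450439453) 87.08658599853516 [ 0.5112 -0.202   0.0426]
0.05 0.065 250 (510.7613525390625, -203.33551025390625) (282.03411865234375, 167.19476318359375) 87.22846221923828 [ 0.5339 -0.2727  0.0555]
0.065 0.1 88 (501.87017822265625, -302.2809143066406) (105.85905456542969, 68.34776306152344) 4.517171859741211 [ 0.4748 -0.298   0.0747]
0.025 0.1 5674 (512.168212890625, -207.61544799804688) (297.29638671875, 178.88340759277344) 87.18020629882812 [ 0.5099 -0.2061  0.0393]
bench z 0.0007436986876188101
```

```bash
python3 - <<'E'
from h import *
np.set_printoptions(precision=4,suppress=True)
d=capture("top");p=d["pixels"][...,::-1]
cv2.imwrite("pics/dialtop.png",cv2.resize(p[215:275,395:445],None,fx=12,fy=10,interpolation=cv2.INTER_CUBIC)[:600])
s=capture("side");p=s["pixels"][...,::-1]
cv2.imwrite("pics/dialside.png",cv2.resize(p[175:215,290:350],None,fx=12,fy=12,interpolation=cv2.INTER_CUBIC))
C=cloud(d)[235:265,400:425]
print(np.round(C[...,2]*1000).astype(int))
C=cloud(s)
g=cv2.imread("pics/z1.png")
E
```

```text
[[  38   41   39   35   35   36   29   38   39   40   36   37   29   41
    40   40   46   44   41   35   31   34   42   43   51]
 [  39   31   39   37   46   44   27   32   37   39   28   30   33   30
    31   38   38   35   43   32   44   45   33   33   34]
 [  31   30   38   38   37   41   32   25   39   47   37   36   38   38
    36   34   36   42   36   43   30   36   33   39   44]
 [  38   36   38   42   38   31   40   34   43   38   38   35   38   44
    38   33   34   32   30   31   41   28   36   42   35]
 [  39   43   40   38   36   39   39   39   39   36   37   35   39   39
    27   35   34   42   38   39   31   33   36   39   24]
 [  38   37   44   41   28   32   40   43   34   41   38   47   39   35
    34   47   36   44   40   42   28   41   36   30   40]
 [  32   32   35   38   38   31   40   39   43   34   42   39   31   25
    24   36   43   41   32   34   42   45   47   37   52]
 [  34   37   40   35   38   38   40   42   41   43   48   44   32   43
    40   38   43   32   42   44   42   39   36   36   42]
 [  41   44   34   37   43   44   34   28   39   36   27   3
[... 2100 characters left out ...]
 42   43   56   62   75   85   70   73   67   40]
 [  36   37   22   33   38   46   32   36   42   45   46   39   47   40
    50   48   41   37   49   53   64   71   75   41   38]
 [  46   45   42   34   36   36   43   32   47   37   36   44   49   46
    41   50   43   47   39   47   60   57   34   30   34]
 [  34   43   33   42   46   42   34   36   32   48   29   39   40   46
    44   35   44   42   40   46   35   38   37   40   47]
 [  41   35   34   38   34   30   39   41   34   41   39   42   40   39
    36   41   37   38   36   37   35   43   35   43   27]
 [  36   41   33   40   42   41   41   33   39   36   39   35   45   43
    36   42   33   40   37   44   41   42   36   34   39]]
```

View pics/dialtop.png

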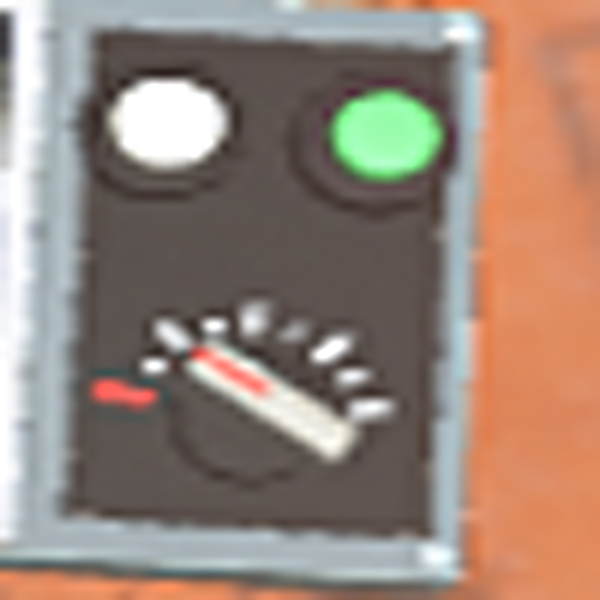

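View pics/dialside.png

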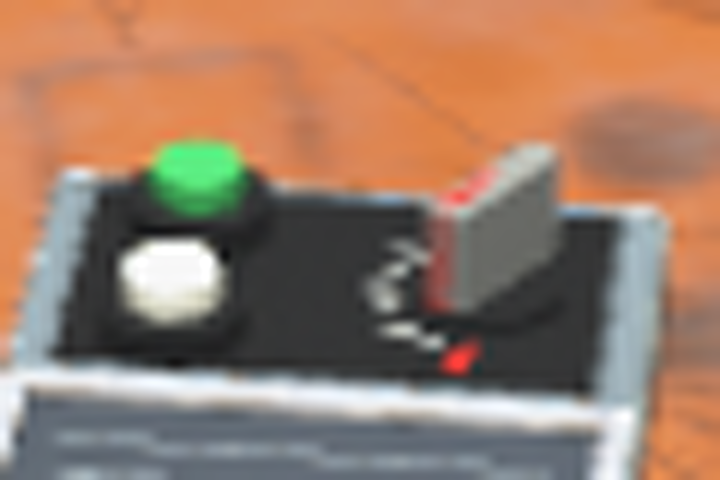

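```bash
python3 - <<'E'
from h import *
np.set_printoptions(precision=4,suppress=True)
d=capture("top")
f=lambda x,y,z: at_z(d,395+(x+.5)/12-.5,215+(y+.5)/10-.5,z)
a=f(200,360,.077);b=f(345,445,.077);c=(a+b)/2
print(a,b,c,np.linalg.norm(a-b)); ang=lambda v:np.degrees(np.arctan2(v[1],v[0]))
print("bar red dir",ang(a-b))
for n,x,y in((0,125,393),(1,155,365),(2,173,335),(3,215,325),(4,255,318),(5,295,330),(6,330,347),(7,352,375),(8,372,408)):
    q=f(x,y,.037); print(n,q,ang(q-c),np.linalg.norm((q-c)[:2]))
print("keys",f(168,122,.059),f(386,134,.059))
# fit circle to ticks
Q=np.array([f(x,y,.037)[:2] for x,y in((155,365),(215,325),(295,330),(352,375))])
A=np.c_[2*Q,np.ones(4)];s=np.linalg.lstsq(A,(Q**2).sum(1),rcond=None)[0];print("circ",s[:2],np.sqrt(s[2]+s[0]**2+s[1]**2))
for n,q in enumerate(Q):print(ang(q-s[:2]))
E
```

```text
[ 0.4765 -0.2804  0.077 ] [ 0.4523 -0.3156  0.077 ] [ 0.4644 -0.298   0.077 ] 0.04268243823615082
bar red dir 55.42784836717028
0 [ 0.4731 -0.2678  0.037 ] 74.02479250623107 0.03140014123530915
1 [ 0.4817 -0.2753  0.037 ] 52.682895977704035 0.02855296069340682
2 [ 0.491  -0.2798  0.037 ] 34.46434288561563 0.032169015356144394
3 [ 0.4943 -0.2903  0.037 ] 14.51981808701981 0.030813146750975802
4 [ 0.4967 -0.3003  0.037 ] -4.009584260151803 0.032292035058170236
5 [ 0.4933 -0.3102  0.037 ] -22.964971274296733 0.03130577475205031
6 [ 0.4883 -0.3189  0.037 ] -41.19312729588132 0.03174669082731769
7 [ 0.48   -0.3243  0.037 ] -59.44852113890192 0.0305769655785358
8 [ 0.4701 -0.3292  0.037 ] -79.6837216207335 0.03175089784416732
keys [ 0.5513 -0.2755  0.059 ] [ 0.549  -0.3295  0.059 ]
circ [ 0.4679 -0.2993] 0.02776557758298972
59.96565497419405
18.853512713430796
-23.288804143529315
-64.20316254410928
```

```bash
cat >> h.py <<'E'
from scipy.spatial.transform import Rotation as Ro
import sys
def go(x,y,z,psi):
    s=sense();R=s["eef_rot"];p=s["ee_pos"];a=np.radians(psi)
    X=np.array([np.cos(a),np.sin(a),0]);Z=np.array([0,0,-1.]);T=np.c_[X,np.cross(Z,X),Z]
    d=R.T@(np.array([x,y,z])-p)*1000; r=np.degrees(Ro.from_matrix(R.T@T).as_rotvec())
    print("shift",np.round(d,1),"rot",np.round(r,1),"|d|",round(np.linalg.norm(d)),"pos",np.round(p,4),"psi",round(np.degrees(np.arctan2(R[1,0],R[0,0])),1),"w",round(s["grip_width"],4),"F",np.round(s["contact_force"],1),"t",s["time_s"])
E
python3 -c "
from h import *
go(.428,.28,.15,-4.8)"
```

```text
shift [-173.5  282.3   72.7] rot [ 0.   0.  71.5] |d| 339 pos [0.2374 0.551  0.2226] psi 66.7 w 0.0877 F [ 1.4 -0.2  0. ] t 2.75
```

Request:
{"fn": "step_arm", "kwargs": {"motion": [0.3,-30,50,0,0,0,9,0.3,-60,100,0,0,0,18,0.5,-90,140,20,0,0,27,0.5,-120,180,40,0,0,36,0.5,-140,220,60,0,0,45,0.5,-155,250,70,0,0,54,0.5,-165,270,73,0,0,63,0.5,-173,282,73,0,0,71]}}

```text
time_s: 3.42
ee_pos: [0.4233, 0.2857, 0.1506]
eef_rot: [[0.988, 0.158, -0.0], [0.158, -0.988, -0.0], [-0.0, 0.0, -1.0]]
contact_force: [-0.0, -0.1, -0.1]
grip_width: 0.0442
```

```bash
python3 -c "
from h import *
go(.428,.28,.15,-4.8)"
```

```text
shift [3.7 6.4 0.6] rot [ 0.   0.  13.9] |d| 7 pos [0.4233 0.2857 0.1506] psi 9.1 w 0.0442 F [-0.  -0.1 -0.1] t 3.4167
```

Request:
{"fn": "step_arm", "kwargs": {"motion": [0.5,4,6,0,0,0,7,0.5,4,6,0,0,0,14,0.5,4,6,0,0,0,14,0.5,4,6,0,0,0,14,0.5,4,6,0,0,0,14,0.5,4,6,0,0,0,14,0.5,4,6,0,0,0,14,0.5,4,6,0,0,0,14]}}

```text
time_s: 4.08
ee_pos: [0.4275, 0.2826, 0.1515]
eef_rot: [[0.997, -0.078, 0.0], [-0.078, -0.997, -0.0], [0.0, -0.0, -1.0]]
contact_force: [-0.2, -0.5, -0.6]
grip_width: 0.0442
```

```bash
python3 - <<'E'
from h import *
go(.428,.28,.005,-4.8)
d=capture("top");p=d["pixels"][...,::-1];cv2.imwrite("pics/g1.png",cv2.resize(p[175:325,150:350],None,fx=4,fy=4))
d=capture("side");p=d["pixels"][...,::-1];cv2.imwrite("pics/g2.png",cv2.resize(p[250:400,240:440],None,fx=4,fy=4))
E
```

```text
shift [  0.7   2.6 146.5] rot [-0.  -0.   0.3] |d| 146 pos [0.4275 0.2826 0.1515] psi -4.5 w 0.0442 F [-0.2 -0.5 -0.6] t 4.0833
```

View pics/g1.png

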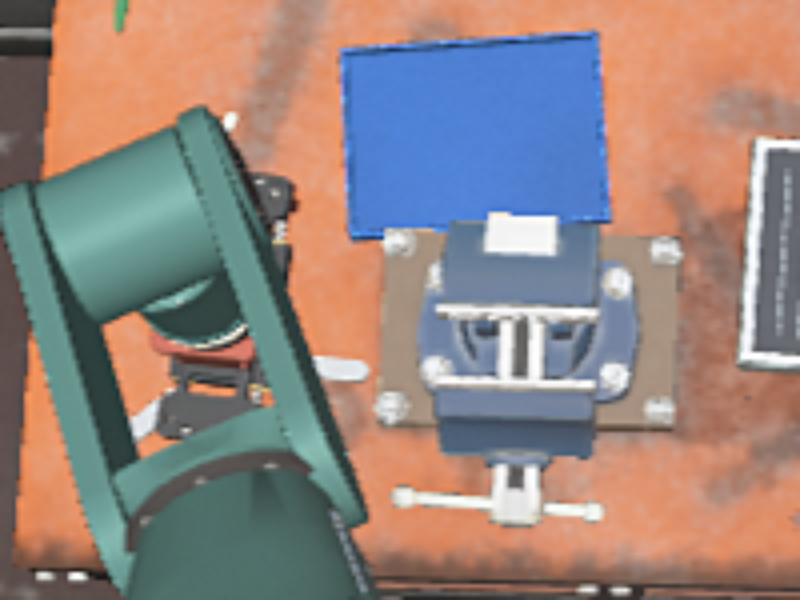

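View pics/g2.png

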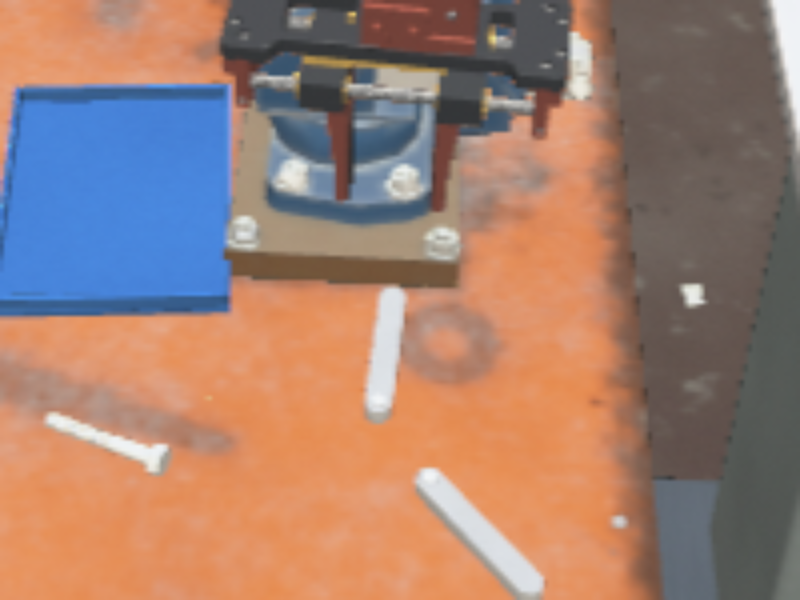

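The body's long side lies along the jaw direction, and the gauge is centred below the jaws. I'll descend and grip.

Request:
{"fn": "step_arm", "kwargs": {"motion": [0.5,0,0,30,0,0,0,0.5,1,0,60,0,0,0,0.5,1,0,90,0,0,0,0.5,1,0,120,0,0,0,0.5,1,0,138,0,0,0,0.5,1,0,146,0,0,0,0.5,1,0,146,0,0,0,0.5,1,0,146,0,0,0]}}

```text
time_s: 4.85
ee_pos: [0.429, 0.2823, 0.0056]
eef_rot: [[0.997, -0.08, -0.0], [-0.08, -0.997, -0.0], [-0.0, 0.0, -1.0]]
contact_force: [0.3, 0.7, -0.6]
grip_width: 0.0442
```

Request:
{"fn": "step_arm", "kwargs": {"motion": [0.9,0,0,0,0,0,0,0.95,0,0,0,0,0,0,1,0,0,0,0,0,0,1,0,0,0,0,0,0,1,0,0,0,0,0,0,1,0,0,0,0,0,0,1,0,0,0,0,0,0,1,0,0,0,0,0,0]}}

```text
time_s: 5.52
ee_pos: [0.4291, 0.2822, 0.006]
eef_rot: [[0.997, -0.08, 0.001], [-0.08, -0.997, 0.0], [0.001, -0.0, -1.0]]
contact_force: [-0.9, -0.0, 6.7]
grip_width: 0.0154
```

```bash
python3 - <<'E'
from h import *
go(.428,.28,.28,-4.8)
E
```

```text
shift [  -0.7    2.2 -274. ] rot [-0.  -0.   0.2] |d| 274 pos [0.4291 0.2822 0.006 ] psi -4.6 w 0.0154 F [-0.9 -0.   6.7] t 5.5167
```

Request:
{"fn": "step_arm", "kwargs": {"motion": [1,0,0,-20,0,0,0,1,0,0,-50,0,0,0,1,0,0,-85,0,0,0,1,0,0,-120,0,0,0,1,0,0,-155,0,0,0,1,0,0,-190,0,0,0,1,0,0,-220,0,0,0,1,0,0,-244,0,0,0]}}

```text
time_s: 6.18
ee_pos: [0.4291, 0.2822, 0.2522]
eef_rot: [[0.997, -0.08, 0.002], [-0.08, -0.997, 0.001], [0.002, -0.001, -1.0]]
contact_force: [0.2, -0.2, -1.3]
grip_width: 0.0157
```

```bash
python3 - <<'E'
from h import *
go(.44,.0,.25,-50)
go(.5145,-.149,.25,-92.9)
E
```

```text
shift [ 33.5 280.4   1.9] rot [-0.1 -0.1 45.4] |d| 282 pos [0.4291 0.2822 0.2522] psi -4.6 w 0.0157 F [ 0.2 -0.2 -1.3] t 6.1833
shift [119.7 423.    1.9] rot [-0.2 -0.  88.3] |d| 440 pos [0.4291 0.2822 0.2522] psi -4.6 w 0.0157 F [ 0.2 -0.2 -1.3] t 6.1833
```

Request:
{"fn": "step_arm", "kwargs": {"motion": [1,4,25,0,0,0,6,1,8,60,0,0,0,12,1,12,97,0,0,0,18,1,16,134,0,0,0,24,1,20,171,0,0,0,30,1,25,208,0,0,0,36,1,29,245,0,0,0,41,1,33,280,0,0,0,46]}}

```text
time_s: 6.85
ee_pos: [0.4385, -0.0015, 0.2494]
eef_rot: [[0.631, -0.776, 0.0], [-0.776, -0.631, -0.0], [0.0, 0.0, -1.0]]
contact_force: [-0.3, -0.0, -1.1]
grip_width: 0.0157
```

```bash
python3 - <<'E'
from h import *
go(.525,-.1165,.15,-92.9)
E
```

```text
shift [143.7   5.5  99.5] rot [ 0. -0. 42.] |d| 175 pos [ 0.4385 -0.0015  0.2494] psi -50.9 w 0.0157 F [-0.3 -0.  -1.1] t 6.85
```

Request:
{"fn": "step_arm", "kwargs": {"motion": [1,20,0,0,0,0,6,1,45,0,0,0,0,12,1,70,0,0,0,0,18,1,95,2,0,0,0,24,1,120,4,10,0,0,30,1,137,5,30,0,0,36,1,143,5,60,0,0,42,1,144,5,95,0,0,42]}}

```text
time_s: 7.52
ee_pos: [0.5293, -0.1163, 0.1548]
eef_rot: [[-0.052, -0.999, 0.005], [-0.999, 0.052, -0.002], [0.002, -0.005, -1.0]]
contact_force: [0.1, 0.2, -0.8]
grip_width: 0.0154
```

```bash
python3 - <<'E'
from h import *
go(.525,-.1165,.045,-92.9)
d=capture("top");p=d["pixels"][...,::-1];cv2.imwrite("pics/p1.png",cv2.resize(p[185:325,300:500],None,fx=4,fy=4))
d=capture("side");p=d["pixels"][...,::-1];cv2.imwrite("pics/p2.png",cv2.resize(p[150:300,220:420],None,fx=4,fy=4))
E
```

```text
shift [  0.2   4.8 109.8] rot [-0.3 -0.1 -0.1] |d| 110 pos [ 0.5293 -0.1163  0.1548] psi -93.0 w 0.0154 F [ 0.1  0.2 -0.8] t 7.5167
```

View pics/p1.png

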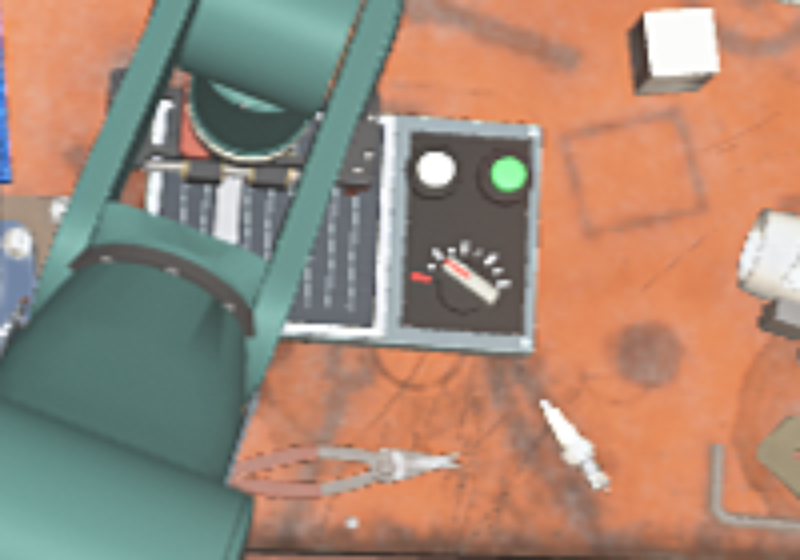

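View pics/p2.png

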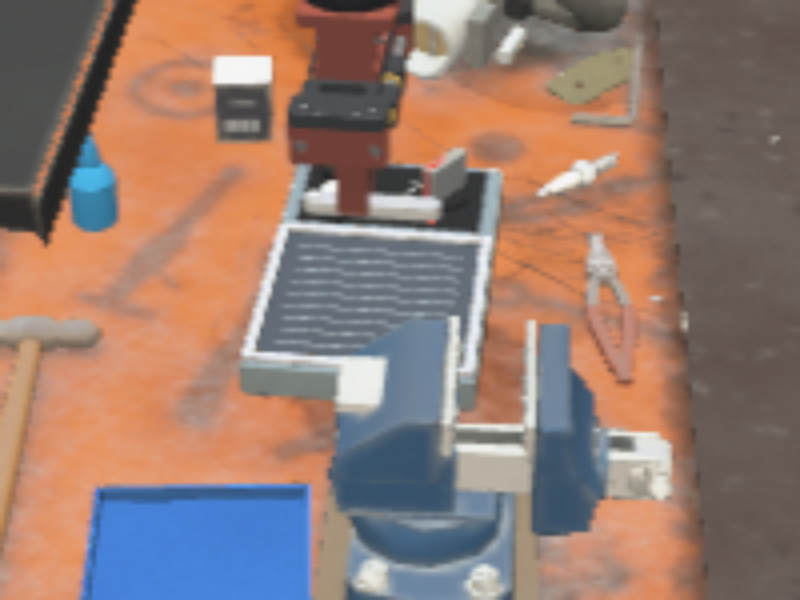

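Request:
{"fn": "step_arm", "kwargs": {"motion": [1,0,0,20,0,0,0,1,0,0,45,0,0,0,1,0,0,70,0,0,0,1,0,0,90,0,0,0,1,0,0,99,0,0,0,1,0,0,99,0,0,0,1,0,0,99,0,0,0,1,0,0,99,0,0,0]}}

```text
time_s: 8.28
ee_pos: [0.528, -0.1145, 0.0571]
eef_rot: [[-0.045, -0.999, 0.002], [-0.999, 0.045, -0.001], [0.001, -0.002, -1.0]]
contact_force: [-0.3, 1.4, -0.9]
grip_width: 0.0153
```

```bash
python3 - <<'E'
from h import *
go(.525,-.1165,.044,-92.9)
E
```

```text
shift [ 2.2  2.9 13.1] rot [-0.1 -0.   0.3] |d| 14 pos [ 0.528  -0.1145  0.0571] psi -92.6 w 0.0153 F [-0.3  1.4 -0.9] t 8.2833
```

Request:
{"fn": "step_arm", "kwargs": {"motion": [1,0,0,5,0,0,0,1,0,0,9,0,0,0,1,0,0,12,0,0,0,1,0,0,12,0,0,0,1,0,0,12,0,0,0,1,0,0,12,0,0,0,1,0,0,12,0,0,0,1,0,0,12,0,0,0]}}

```text
time_s: 8.95
ee_pos: [0.5268, -0.1142, 0.0435]
eef_rot: [[-0.045, -0.999, 0.0], [-0.999, 0.045, -0.0], [0.0, -0.0, -1.0]]
contact_force: [-0.1, 0.5, -1.0]
grip_width: 0.0155
```

```bash
python3 - <<'E'
from h import *
go(.525,-.1165,.044,-92.9)
E
```

```text
shift [ 2.4  1.7 -0.5] rot [-0.  -0.   0.3] |d| 3 pos [ 0.5268 -0.1142  0.0435] psi -92.6 w 0.0155 F [-0.1  0.5 -1. ] t 8.95
```

Request:
{"fn": "step_arm", "kwargs": {"motion": [1,0,0,2,0,0,0,0.78,0,0,2,0,0,0,0.7,0,0,2,0,0,0,0.6,0,0,2,0,0,0,0.6,0,0,0,0,0,0,0.6,0,0,-30,0,0,0,0.6,0,0,-70,0,0,0,0.6,0,0,-110,0,0,0]}}

```text
time_s: 9.62
ee_pos: [0.5254, -0.1137, 0.1538]
eef_rot: [[-0.046, -0.999, -0.003], [-0.999, 0.046, 0.001], [-0.001, 0.003, -1.0]]
contact_force: [1.1, -0.7, -0.6]
grip_width: 0.035
```

```bash
python3 - <<'E'
from h import *
go(.45,.12,.25,-10)
d=capture("side");p=d["pixels"][...,::-1];cv2.imwrite("pics/p3.png",cv2.resize(p[150:440,220:420],None,fx=2.05,fy=2.05))
E
```

```text
shift [-230.1   86.3  -95.7] rot [  0.1   0.2 -82.6] |d| 264 pos [ 0.5254 -0.1137  0.1538] psi -92.6 w 0.035 F [ 1.1 -0.7 -0.6] t 9.6167
```

View pics/p3.png

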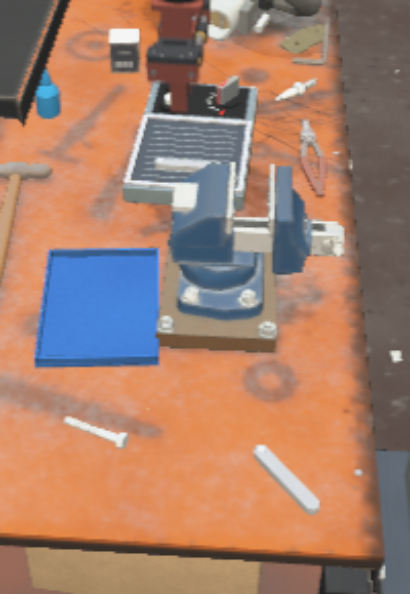

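```bash
python3 - <<'E'
from h import *
go(.47,.08,.25,-92.6)
go(.584,.349,.25,-111.3)
E
```

```text
shift [-192.2   68.6  -89.2] rot [-0.5 -0.2  0. ] |d| 223 pos [ 0.5306 -0.1154  0.162 ] psi -92.6 w 0.035 F [ 1.4 -1.1  4.8] t 9.6667
shift [-466.   -33.2  -89.1] rot [-0.6 -0.1 18.7] |d| 476 pos [ 0.5306 -0.1154  0.162 ] psi -92.6 w 0.035 F [ 1.4 -1.1  4.8] t 9.6667
```

Request:
{"fn": "step_arm", "kwargs": {"motion": [0.6,0,10,-30,0,0,0,0.6,0,30,-60,0,0,0,0.6,-20,50,-85,0,0,0,0.6,-55,65,-90,0,0,0,0.6,-92,69,-90,0,0,0,0.6,-130,69,-90,0,0,0,0.6,-165,69,-90,0,0,0,0.6,-200,69,-90,0,0,0]}}

```text
time_s: 10.33
ee_pos: [0.4665, 0.0904, 0.2437]
eef_rot: [[-0.046, -0.999, 0.001], [-0.999, 0.046, -0.0], [0.0, -0.001, -1.0]]
contact_force: [0.7, -0.5, 0.2]
grip_width: 0.0351
```

```bash
python3 - <<'E'
from h import *
go(.584,.349,.25,-111.3)
E
```

```text
shift [-263.7 -105.6   -6.2] rot [-0.1  0.  18.7] |d| 284 pos [0.4665 0.0904 0.2437] psi -92.6 w 0.0351 F [ 0.7 -0.5  0.2] t 10.3333
```

Request:
{"fn": "step_arm", "kwargs": {"motion": [0.6,-35,-5,-6,0,0,2,0.6,-72,-10,-6,0,0,4,0.6,-110,-20,-6,0,0,7,0.6,-148,-35,-6,0,0,10,0.6,-184,-52,-6,0,0,13,0.6,-218,-72,10,0,0,16,0.6,-245,-95,40,0,0,19,0.6,-264,-106,70,0,0,19]}}

```text
time_s: 11.0
ee_pos: [0.5878, 0.3504, 0.1752]
eef_rot: [[-0.37, -0.929, 0.006], [-0.929, 0.37, 0.003], [-0.005, -0.005, -1.0]]
contact_force: [1.1, -0.4, 0.0]
grip_width: 0.0352
```

```bash
python3 - <<'E'
from h import *
D=capture("side");p=D["pixels"][...,::-1];cv2.imwrite("pics/b1.png",cv2.resize(p[280:420,180:340],None,fx=4,fy=4))
for m in masks_of("bolt_bright_c","side")[:2]: print(m["p"],m["bbox"],seg_world(D,m["mask"],.012))
go(.584,.349,.006,-111.3)
E
```

```text
0.53 [252.2, 354.9, 30.3, 12.7] (array([0.5831, 0.3515]), array([20. , 79.2]), array([0.5801, 0.3554], dtype=float32), np.float64(160.0))
shift [ -1.7  -2.2 160.7] rot [ 0.4 -0.4 -0.2] |d| 161 pos [0.5827 0.3487 0.1667] psi -111.5 w 0.0351 F [-1.3 -0.3 -0.9] t 11.1
```

View pics/b1.png

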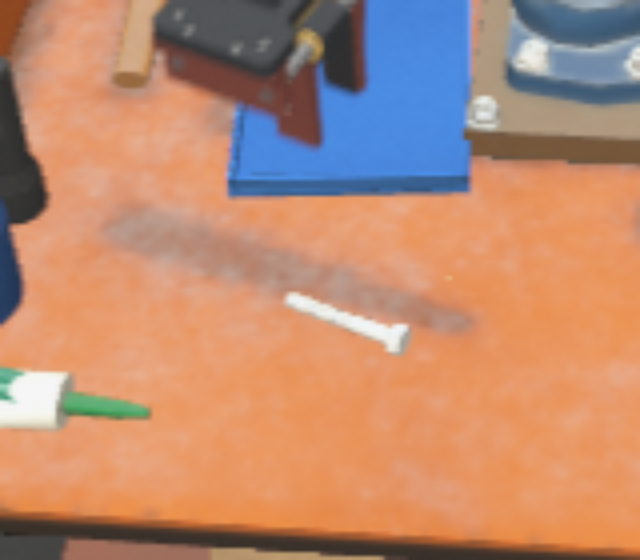

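Request:
{"fn": "step_arm", "kwargs": {"motion": [0.6,-2,-2,30,0,0,0,0.6,-2,-2,65,0,0,0,0.6,-2,-2,100,0,0,0,0.6,-2,-2,130,0,0,0,0.6,-2,-2,150,0,0,0,0.6,-2,-2,158,0,0,0,0.6,-2,-2,158,0,0,0,0.6,-2,-2,158,0,0,0]}}

```text
time_s: 11.77
ee_pos: [0.5875, 0.3482, 0.0173]
eef_rot: [[-0.368, -0.93, 0.001], [-0.93, 0.368, 0.0], [-0.0, -0.001, -1.0]]
contact_force: [1.1, -0.4, 0.6]
grip_width: 0.0352
```

Request:
{"fn": "step_arm", "kwargs": {"motion": [0.7,0,0,0,0,0,0,0.9,0,0,0,0,0,0,1,0,0,0,0,0,0,1,0,0,0,0,0,0,1,0,0,0,0,0,0,1,0,0,0,0,0,0,1,0,0,0,0,0,0,1,0,0,0,0,0,0]}}

```text
time_s: 12.43
ee_pos: [0.587, 0.3483, 0.0161]
eef_rot: [[-0.368, -0.93, -0.0], [-0.93, 0.368, -0.0], [0.0, 0.0, -1.0]]
contact_force: [-0.5, 0.7, -0.7]
grip_width: 0.0006
```

```bash
python3 - <<'E'
from h import *
go(.584,.349,.25,-111.3)
E
```

```text
shift [   0.5    3.  -233.9] rot [ 0.  -0.  -0.3] |d| 234 pos [0.587  0.3483 0.0161] psi -111.6 w 0.0006 F [-0.5  0.7 -0.7] t 12.4333
```

Still at z = 0.016, so the fingers closed above the shaft. I'll open and go lower.

Request:
{"fn": "step_arm", "kwargs": {"motion": [0.6,0,0,0,0,0,0,0.6,0,0,0,0,0,0,0.6,0,0,0,0,0,0,0.6,0,0,0,0,0,0,0.6,0,2,5,0,0,0,0.6,0,2,10,0,0,0,0.6,0,2,11,0,0,0,0.6,0,2,11,0,0,0]}}

```text
time_s: 13.1
ee_pos: [0.5844, 0.3488, 0.0042]
eef_rot: [[-0.368, -0.93, -0.002], [-0.93, 0.368, -0.001], [0.001, 0.001, -1.0]]
contact_force: [1.0, 1.2, 0.1]
grip_width: 0.035
```

```bash
python3 - <<'E'
from h import *
go(.584,.349,.005,-111.3)
D=capture("side");p=D["pixels"][...,::-1];cv2.imwrite("pics/b2.png",cv2.resize(p[280:420,180:340],None,fx=4,fy=4))
E
```

```text
shift [-0.1  0.5 -0.8] rot [ 0.1 -0.1 -0.3] |d| 1 pos [0.5844 0.3488 0.0042] psi -111.6 w 0.035 F [1.  1.2 0.1] t 13.1
```

View pics/b2.png

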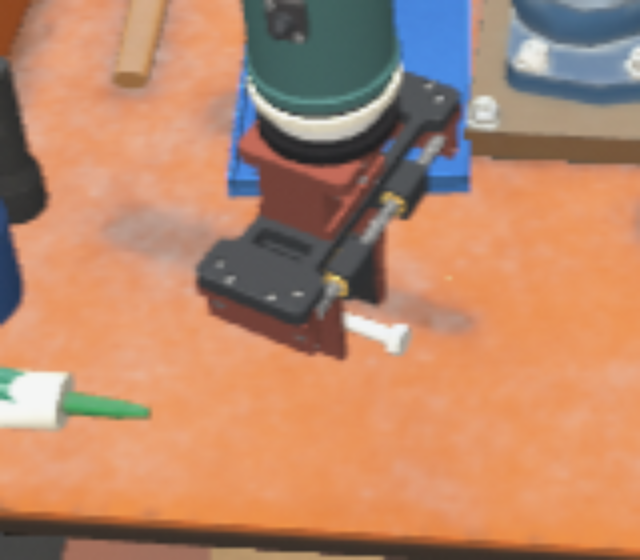

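The fingers straddle the shaft, so I'll grip.

Request:
{"fn": "step_arm", "kwargs": {"motion": [0.7,0,0,0,0,0,0,0.9,0,0,0,0,0,0,1,0,0,0,0,0,0,1,0,0,0,0,0,0,1,0,0,0,0,0,0,1,0,0,0,0,0,0,1,0,0,0,0,0,0,1,0,0,0,0,0,0]}}

```text
time_s: 13.82
ee_pos: [0.5853, 0.3491, 0.0053]
eef_rot: [[-0.368, -0.93, 0.0], [-0.93, 0.368, 0.0], [-0.0, -0.0, -1.0]]
contact_force: [-0.8, -0.0, 0.9]
grip_width: 0.0141
```

Request:
{"fn": "step_arm", "kwargs": {"motion": [1,0,0,-15,0,0,0,1,0,0,-40,0,0,0,1,0,0,-75,0,0,0,1,0,0,-110,0,0,0,1,0,0,-145,0,0,0,1,0,0,-180,0,0,0,1,0,0,-215,0,0,0,1,0,0,-245,0,0,0]}}

```text
time_s: 14.48
ee_pos: [0.5852, 0.3491, 0.2527]
eef_rot: [[-0.368, -0.93, 0.001], [-0.93, 0.368, 0.0], [-0.001, -0.001, -1.0]]
contact_force: [1.0, 0.6, -0.1]
grip_width: 0.0138
```

```bash
python3 - <<'E'
from h import *
go(.45,.13,.25,-105)
D=capture("top");p=D["pixels"][...,::-1];cv2.imwrite("pics/b3.png",cv2.resize(p[185:325,300:500],None,fx=4,fy=4))
for m in masks_of("gauge_c","top")[:4]: print(m["p"],m["bbox"],seg_world(D,m["mask"],.049))
E
```

```text
shift [253.5  45.1   2.5] rot [-0.1  0.  -6.6] |d| 257 pos [0.5852 0.3491 0.2527] psi -111.6 w 0.0138 F [ 1.   0.6 -0.1] t 14.4833
0.32 [456.1, 187.5, 23.1, 21.3] (array([ 0.6492, -0.4543]), array([62.6, 65.3]), array([ 0.6494, -0.4548], dtype=float32), np.float64(126.1))
```

View pics/b3.png

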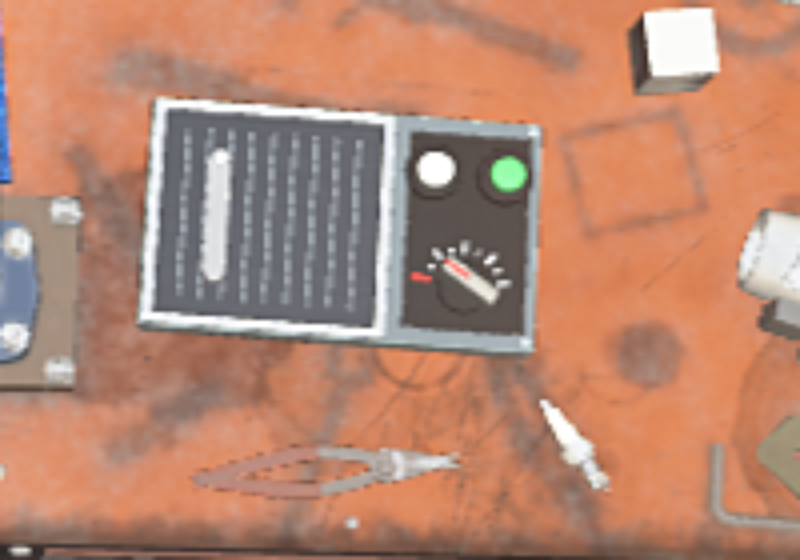

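The gauge is on the plate at zoom (215,215) and the bolt is gripped at 13.8 mm. I'll carry the bolt over.

Request:
{"fn": "step_arm", "kwargs": {"motion": [1,20,15,0,0,0,-1,1,50,30,0,0,0,-2,1,85,42,0,0,0,-3,1,120,45,0,0,0,-4,1,157,45,0,0,0,-6,1,194,45,0,0,0,-7,1,230,45,0,0,0,-8,1,254,45,0,0,0,-9]}}

```text
time_s: 15.25
ee_pos: [0.4471, 0.1271, 0.2489]
eef_rot: [[-0.218, -0.976, -0.003], [-0.976, 0.218, -0.001], [0.002, 0.003, -1.0]]
contact_force: [0.0, -0.1, -0.3]
grip_width: 0.014
```

```bash
python3 - <<'E'
from h import *
go(.512,-.186,.2,-92.9)
E
```

```text
shift [ 291.3 -131.6   49.2] rot [ 0.2 -0.1 -9.7] |d| 323 pos [0.4471 0.1271 0.2489] psi -102.6 w 0.014 F [ 0.  -0.1 -0.3] t 15.25
```

Request:
{"fn": "step_arm", "kwargs": {"motion": [1,35,0,0,0,0,-1,1,72,-5,0,0,0,-3,1,109,-20,0,0,0,-4,1,145,-40,0,0,0,-6,1,180,-60,0,0,0,-8,1,215,-80,0,0,0,-9,1,250,-100,10,0,0,-10,1,280,-122,25,0,0,-10]}}

```text
time_s: 15.92
ee_pos: [0.5079, -0.1731, 0.2252]
eef_rot: [[-0.045, -0.999, 0.001], [-0.999, 0.045, -0.001], [0.001, -0.001, -1.0]]
contact_force: [0.5, -0.2, -0.2]
grip_width: 0.0138
```

Request:
{"fn": "step_arm", "kwargs": {"motion": [1,0,0,0,0,0,0,1,0,0,0,0,0,0,1,0,0,0,0,0,0,1,0,0,0,0,0,0,1,0,0,0,0,0,0,1,0,0,0,0,0,0,1,0,0,0,0,0,0,1,0,0,0,0,0,0]}}

```text
time_s: 16.58
ee_pos: [0.5078, -0.1698, 0.2256]
eef_rot: [[-0.044, -0.999, 0.001], [-0.999, 0.044, -0.0], [0.0, -0.001, -1.0]]
contact_force: [-0.1, 0.0, 0.0]
grip_width: 0.0136
```

```bash
python3 - <<'E'
from h import *
go(.512,-.186,.045,-92.9)
E
```

```text
shift [ 15.9  -4.8 180.6] rot [-0.  -0.   0.4] |d| 181 pos [ 0.5078 -0.1698  0.2256] psi -92.5 w 0.0136 F [-0.1  0.   0. ] t 16.5833
```

Request:
{"fn": "step_arm", "kwargs": {"motion": [1,6,-2,35,0,0,0,1,12,-4,72,0,0,0,1,16,-5,109,0,0,0,1,16,-5,140,0,0,0,1,16,-5,165,0,0,0,1,16,-5,175,0,0,0,1,16,-5,180,0,0,0,1,16,-5,180,0,0,0]}}

```text
time_s: 17.25
ee_pos: [0.512, -0.1864, 0.0449]
eef_rot: [[-0.045, -0.999, -0.001], [-0.999, 0.045, 0.0], [-0.0, 0.001, -1.0]]
contact_force: [0.5, 0.9, 0.0]
grip_width: 0.0139
```

```bash
python3 - <<'E'
from h import *
go(.512,-.186,.043,-92.9)
D=capture("side");p=D["pixels"][...,::-1];cv2.imwrite("pics/b4.png",cv2.resize(p[150:300,220:420],None,fx=4,fy=4))
E
```

```text
shift [-0.4 -0.   1.9] rot [0.  0.  0.3] |d| 2 pos [ 0.512  -0.1864  0.0449] psi -92.6 w 0.0139 F [0.5 0.9 0. ] t 17.25
```

View pics/b4.png

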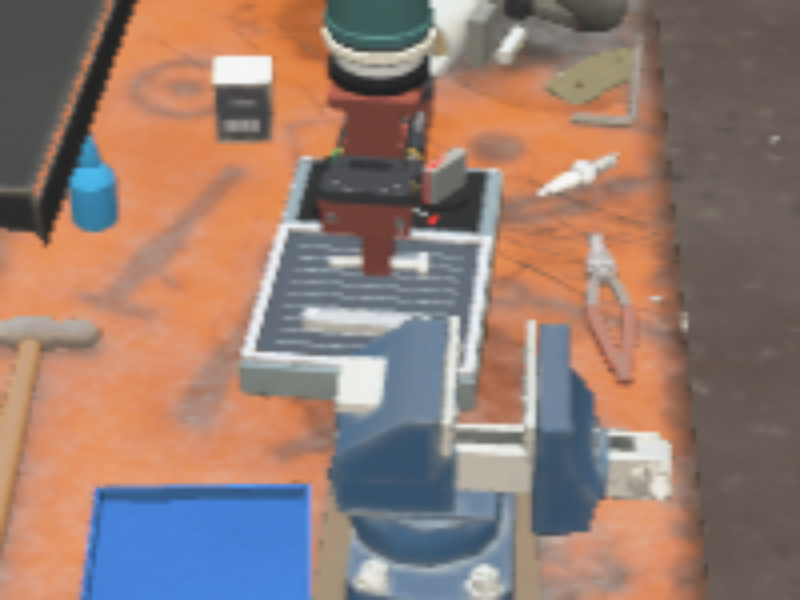

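Request:
{"fn": "step_arm", "kwargs": {"motion": [1,0,0,3,0,0,0,1,0,0,3,0,0,0,0.78,0,0,3,0,0,0,0.7,0,0,3,0,0,0,0.65,0,0,3,0,0,0,0.65,0,0,-30,0,0,0,0.65,0,0,-70,0,0,0,0.65,0,0,-110,0,0,0]}}

```text
time_s: 17.97
ee_pos: [0.511, -0.1861, 0.1559]
eef_rot: [[-0.046, -0.999, -0.002], [-0.999, 0.046, 0.001], [-0.001, 0.003, -1.0]]
contact_force: [1.3, 0.4, -0.1]
grip_width: 0.0311
```

```bash
python3 - <<'E'
from h import *
go(.467,-.298,.15,-33)
E
```

```text
shift [113.8  38.8   5.8] rot [  0.1   0.1 -59.6] |d| 120 pos [ 0.511  -0.1861  0.1559] psi -92.6 w 0.0311 F [ 1.3  0.4 -0.1] t 17.9667
```

Request:
{"fn": "step_arm", "kwargs": {"motion": [0.6,12,4,-5,0,0,-7,0.6,30,10,-5,0,0,-14,0.6,50,17,-5,0,0,-21,0.6,70,24,0,0,0,-28,0.6,90,31,6,0,0,-35,0.6,105,36,6,0,0,-42,0.6,114,39,6,0,0,-49,0.6,114,39,6,0,0,-56]}}

```text
time_s: 18.63
ee_pos: [0.4673, -0.3007, 0.1494]
eef_rot: [[0.805, -0.593, 0.0], [-0.593, -0.805, -0.001], [0.001, 0.001, -1.0]]
contact_force: [0.2, 0.5, 0.6]
grip_width: 0.0352
```

Request:
{"fn": "step_arm", "kwargs": {"motion": [0.6,0,0,0,0,0,-2,0.6,0,0,0,0,0,-2,0.6,0,0,0,0,0,-2,0.6,0,0,0,0,0,-2,0.6,0,0,0,0,0,-2,0.6,0,0,0,0,0,-2,0.6,0,0,0,0,0,-2,0.6,0,0,0,0,0,-2]}}

```text
time_s: 19.3
ee_pos: [0.468, -0.2986, 0.1492]
eef_rot: [[0.823, -0.568, -0.0], [-0.568, -0.823, -0.0], [0.0, 0.0, -1.0]]
contact_force: [-0.5, -0.7, -0.2]
grip_width: 0.0352
```

```bash
python3 - <<'E'
from h import *
go(.467,-.298,.045,-34.6)
for c in("side","top"):
  D=capture(c);p=D["pixels"][...,::-1]
  r=(150,220) if c=="side" else (185,300)
  cv2.imwrite(f"pics/d_{c}.png",cv2.resize(p[r[0]:r[0]+150,r[1]:r[1]+200],None,fx=4,fy=4))
E
```

```text
shift [ -1.1   0.  104.2] rot [ 0. -0. -0.] |d| 104 pos [ 0.468  -0.2986  0.1492] psi -34.6 w 0.0352 F [-0.5 -0.7 -0.2] t 19.3
```

View pics/d_side.png

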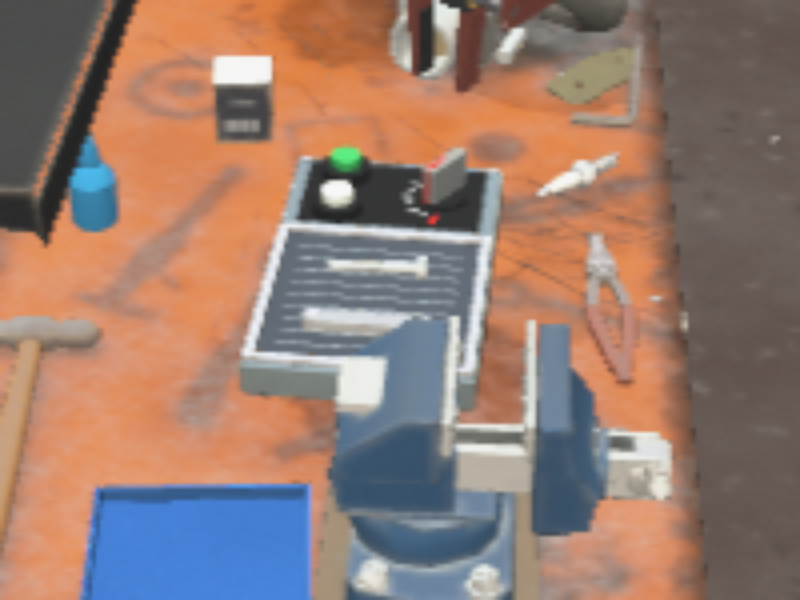

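View pics/d_top.png

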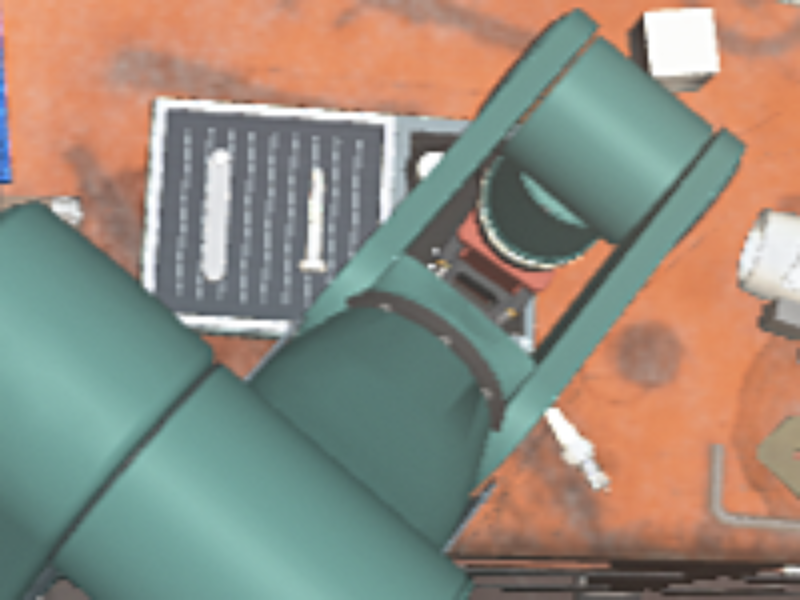

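Both parts lie on the plate, with the bolt at zoom (315,220). I'll lower over the dial.

Request:
{"fn": "step_arm", "kwargs": {"motion": [0.6,-1,0,25,0,0,0,0.6,-1,0,50,0,0,0,0.6,-1,0,70,0,0,0,0.6,-1,0,85,0,0,0,0.6,-1,0,95,0,0,0,0.6,-1,0,102,0,0,0,0.6,-1,0,102,0,0,0,0.6,-1,0,102,0,0,0]}}

```text
time_s: 20.07
ee_pos: [0.4673, -0.2983, 0.0474]
eef_rot: [[0.823, -0.568, 0.0], [-0.568, -0.823, -0.0], [0.0, 0.0, -1.0]]
contact_force: [-0.5, -0.5, 0.1]
grip_width: 0.0352
```

Request:
{"fn": "step_arm", "kwargs": {"motion": [0.7,0,0,0,0,0,0,0.78,0,0,0,0,0,0,0.83,0,0,0,0,0,0,0.88,0,0,0,0,0,0,1,0,0,0,0,0,0,1,0,0,0,0,0,0,1,0,0,0,0,0,0,1,0,0,0,0,0,0]}}

```text
time_s: 20.73
ee_pos: [0.4662, -0.2978, 0.0477]
eef_rot: [[0.823, -0.568, -0.001], [-0.568, -0.823, 0.0], [-0.001, 0.0, -1.0]]
contact_force: [-3.7, 1.3, 6.5]
grip_width: 0.013
```

```bash
python3 - <<'E'
from h import *
go(.467,-.298,.045,-94)
print(sense()["torque"])
E
```

```text
shift [ 0.8 -0.2  2.7] rot [ 0.1  0.1 59.4] |d| 3 pos [ 0.4662 -0.2978  0.0477] psi -34.6 w 0.013 F [-3.7  1.3  6.5] t 20.7333
[0.10969324 0.65038962 0.10836133]
```

Request:
{"fn": "step_arm", "kwargs": {"motion": [1,0,0,0,0,0,6,1,0,0,0,0,0,12,1,0,0,0,0,0,18,1,0,0,0,0,0,24,1,0,0,0,0,0,30,1,0,0,0,0,0,36,1,0,0,0,0,0,42,1,0,0,0,0,0,48]}}

```text
time_s: 21.4
ee_pos: [0.4665, -0.2981, 0.0477]
eef_rot: [[0.125, -0.992, -0.001], [-0.992, -0.125, -0.0], [0.0, 0.001, -1.0]]
contact_force: [-3.2, 0.5, 5.4]
grip_width: 0.0126
```

Request:
{"fn": "step_arm", "kwargs": {"motion": [1,0,0,0,0,0,6,1,0,0,0,0,0,10,1,0,0,0,0,0,10,1,0,0,0,0,0,10,1,0,0,0,0,0,10,1,0,0,0,0,0,10,1,0,0,0,0,0,10,1,0,0,0,0,0,10]}}

```text
time_s: 22.07
ee_pos: [0.4665, -0.2982, 0.0477]
eef_rot: [[-0.044, -0.999, -0.001], [-0.999, 0.044, -0.0], [0.0, 0.001, -1.0]]
contact_force: [-3.3, 0.2, 5.5]
grip_width: 0.0127
```

```bash
python3 - <<'E'
from h import *
go(.467,-.298,.045,-92.9)
print(sense()["torque"])
for c in("side","top"):
  D=capture(c);p=D["pixels"][...,::-1]
  r=(150,220) if c=="side" else (185,300)
  cv2.imwrite(f"pics/e_{c}.png",cv2.resize(p[r[0]:r[0]+150,r[1]:r[1]+200],None,fx=4,fy=4))
E
```

```text
shift [-0.2 -0.5  2.7] rot [ 0.  -0.   0.4] |d| 3 pos [ 0.4665 -0.2982  0.0477] psi -92.5 w 0.0127 F [-3.3  0.2  5.5] t 22.0667
[ 0.10562825  0.7392247  -0.08038226]
```

View pics/e_side.png

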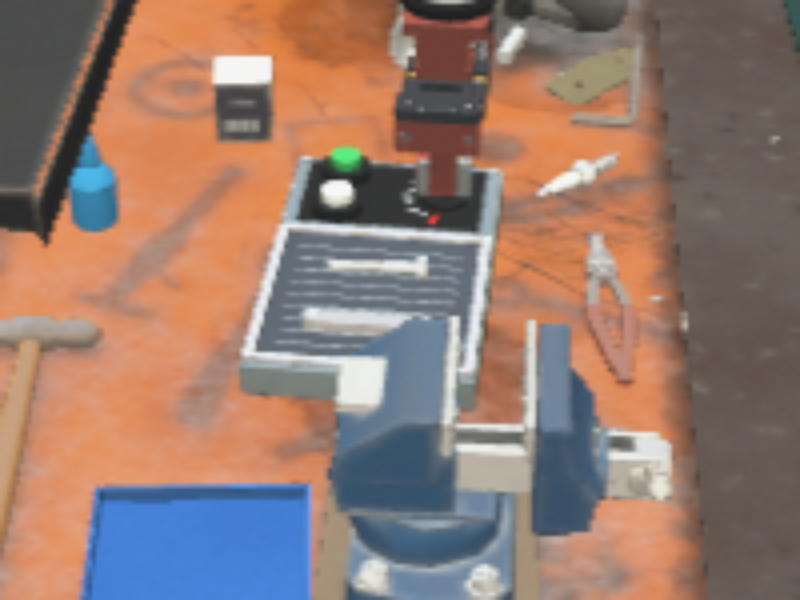

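Request:
{"fn": "step_arm", "kwargs": {"motion": [0.8,0,0,0,0,0,0,0.7,0,0,0,0,0,0,0.65,0,0,0,0,0,0,0.65,0,0,0,0,0,0,0.65,0,0,0,0,0,0,0.65,0,0,-25,0,0,0,0.65,0,0,-55,0,0,0,0.65,0,0,-85,0,0,0]}}

```text
time_s: 22.83
ee_pos: [0.4664, -0.2975, 0.1324]
eef_rot: [[-0.045, -0.999, -0.002], [-0.999, 0.045, 0.002], [-0.001, 0.002, -1.0]]
contact_force: [0.9, 0.6, -0.4]
grip_width: 0.0308
```

```bash
python3 - <<'E'
from h import *
go(.5515,-.275,.13,-92.9)
for c in("side",):
  D=capture(c);p=D["pixels"][...,::-1]
  cv2.imwrite(f"pics/f_{c}.png",cv2.resize(p[170:270,270:370],None,fx=6,fy=6))
E
```

```text
shift [-26.3 -84.    2.3] rot [0.1 0.1 0.3] |d| 88 pos [ 0.4664 -0.2975  0.1324] psi -92.6 w 0.0308 F [ 0.9  0.6 -0.4] t 22.8333
```

View pics/f_side.png

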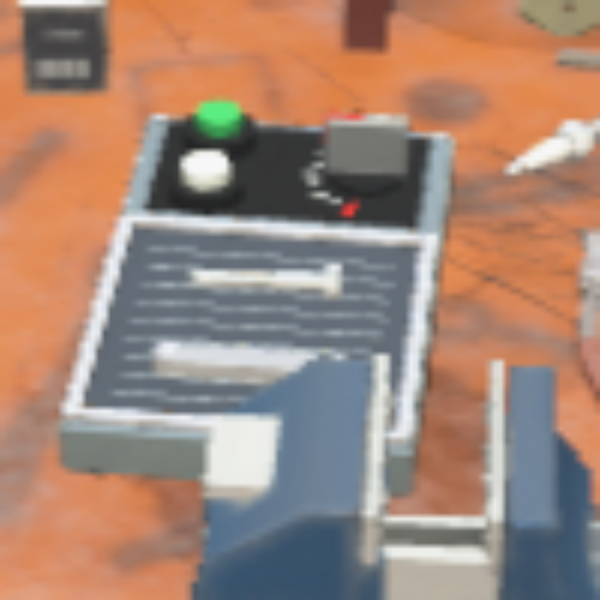

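The dial bar now points along the box x axis, with its red end at (345,118) on the fourth tick. The parts are undisturbed, so I'll move to the white key with the fingers closed.

Request:
{"fn": "step_arm", "kwargs": {"motion": [1,-5,-20,0,0,0,0,1,-12,-40,0,0,0,0,1,-20,-60,0,0,0,0,1,-26,-80,2,0,0,0,1,-26,-84,10,0,0,0,1,-26,-84,20,0,0,0,1,-26,-84,30,0,0,0,1,-26,-84,40,0,0,0]}}

```text
time_s: 23.55
ee_pos: [0.5505, -0.2757, 0.0905]
eef_rot: [[-0.046, -0.999, -0.002], [-0.999, 0.046, 0.001], [-0.001, 0.002, -1.0]]
contact_force: [0.8, 0.1, -0.4]
grip_width: 0.0006
```

Request:
{"fn": "step_arm", "kwargs": {"motion": [1,0,0,0,0,0,0,1,0,0,0,0,0,0,1,0,0,0,0,0,0,1,0,0,0,0,0,0,1,0,0,0,0,0,0,1,0,0,0,0,0,0,1,0,0,0,0,0,0,1,0,0,0,0,0,0]}}

```text
time_s: 24.22
ee_pos: [0.5523, -0.2761, 0.0925]
eef_rot: [[-0.045, -0.999, 0.0], [-0.999, 0.045, -0.0], [0.0, -0.0, -1.0]]
contact_force: [-0.4, 0.2, 0.5]
grip_width: 0.0005
```

```bash
python3 - <<'E'
from h import *
go(.5515,-.275,.058,-92.9)
for c in("side",):
  D=capture(c);p=D["pixels"][...,::-1]
  cv2.imwrite(f"pics/w_{c}.png",cv2.resize(p[150:250,270:370],None,fx=6,fy=6))
E
```

```text
shift [-1.   0.9 34.5] rot [-0.  -0.   0.3] |d| 35 pos [ 0.5523 -0.2761  0.0925] psi -92.6 w 0.0005 F [-0.4  0.2  0.5] t 24.2167
```

View pics/w_side.png

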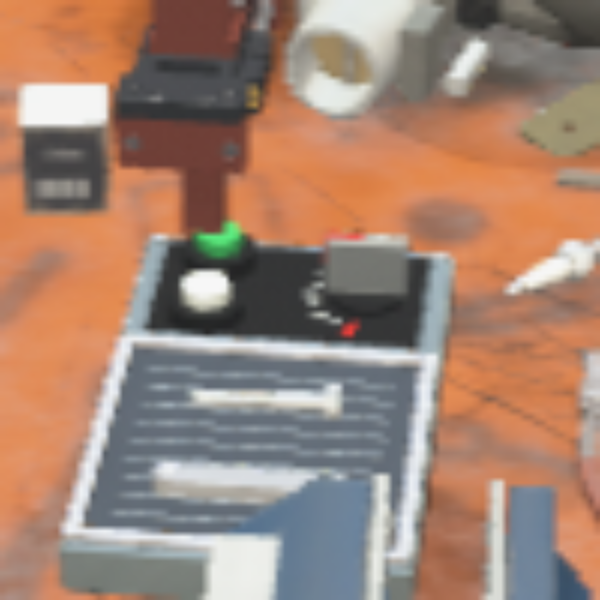

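Request:
{"fn": "step_arm", "kwargs": {"motion": [1,0,0,10,0,0,0,1,0,0,20,0,0,0,1,0,0,30,0,0,0,1,0,0,34,0,0,0,1,0,0,38,0,0,0,1,0,0,40,0,0,0,1,0,0,40,0,0,0,1,0,0,40,0,0,0]}}

```text
time_s: 24.93
ee_pos: [0.5513, -0.2754, 0.0524]
eef_rot: [[-0.045, -0.999, -0.002], [-0.999, 0.045, 0.001], [-0.001, 0.002, -1.0]]
contact_force: [-3.6, 1.8, 7.2]
grip_width: 0.0008
```

Request:
{"fn": "step_arm", "kwargs": {"motion": [1,0,0,1,0,0,0,1,0,0,2,0,0,0,1,0,0,3,0,0,0,1,0,0,3,0,0,0,1,0,0,3,0,0,0,1,0,0,3,0,0,0,1,0,0,3,0,0,0,1,0,0,3,0,0,0]}}

```text
time_s: 25.6
ee_pos: [0.5513, -0.2754, 0.0519]
eef_rot: [[-0.045, -0.999, -0.001], [-0.999, 0.045, 0.0], [-0.0, 0.001, -1.0]]
contact_force: [-9.2, 5.4, 26.9]
grip_width: 0.0008
```

The key is on its hard stop at 27 N, so it is fully pressed. I'll lift and move to green.

Request:
{"fn": "step_arm", "kwargs": {"motion": [1,0,0,-15,0,0,0,1,0,0,-38,0,0,0,1,0,0,-43,0,0,0,1,15,0,-43,0,0,0,1,35,0,-43,0,0,0,1,54,0,-43,0,0,0,1,54,0,-43,0,0,0,1,54,0,-43,0,0,0]}}

```text
time_s: 26.27
ee_pos: [0.5491, -0.3315, 0.0909]
eef_rot: [[-0.048, -0.999, -0.001], [-0.999, 0.048, 0.001], [-0.001, 0.001, -1.0]]
contact_force: [-0.8, 0.1, 0.8]
grip_width: 0.0007
```

```bash
python3 - <<'E'
from h import *
go(.549,-.329,.052,-92.9)
for c in("side",):
  D=capture(c);p=D["pixels"][...,::-1]
  cv2.imwrite(f"pics/w2_{c}.png",cv2.resize(p[150:250,270:370],None,fx=6,fy=6))
E
```

```text
shift [-2.5  0.1 38.9] rot [0.1 0.  0.2] |d| 39 pos [ 0.5491 -0.3315  0.0909] psi -92.7 w 0.0007 F [-0.8  0.1  0.8] t 26.2667
```

View pics/w2_side.png

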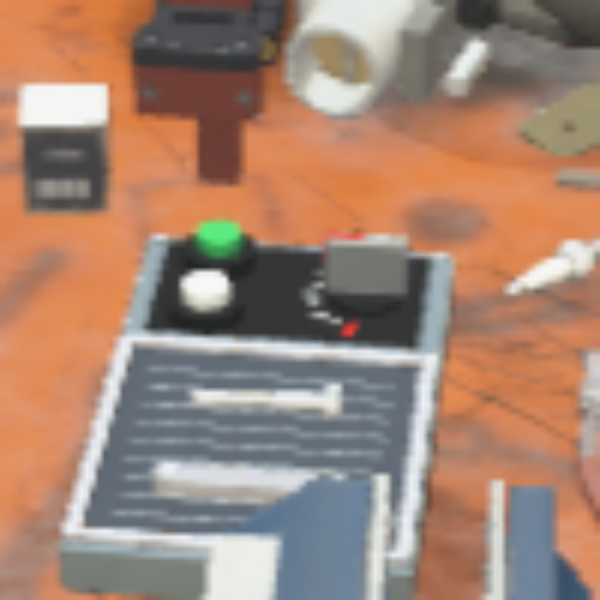

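The white key is back up, the parts are still on the plate, and the dial is unchanged. I'll press green.

Request:
{"fn": "step_arm", "kwargs": {"motion": [1,-1,0,10,0,0,0,1,-1,0,22,0,0,0,1,-1,0,32,0,0,0,1,-1,0,37,0,0,0,1,-1,0,41,0,0,0,1,-1,0,43,0,0,0,1,-1,0,43,0,0,0,1,-1,0,43,0,0,0]}}

```text
time_s: 26.98
ee_pos: [0.5491, -0.3278, 0.0519]
eef_rot: [[-0.045, -0.999, -0.001], [-0.999, 0.045, 0.001], [-0.001, 0.001, -1.0]]
contact_force: [-7.3, 5.7, 26.5]
grip_width: 0.0003
```

Green is fully pressed at 26.5 N. I'll lift and go back above the dial.

Request:
{"fn": "step_arm", "kwargs": {"motion": [1,0,0,-20,0,0,0,1,0,0,-50,0,0,0,1,0,0,-85,0,0,0,0.65,-10,20,-85,0,0,0,0.65,-20,45,-85,0,0,0,0.65,-28,70,-85,0,0,0,0.65,-34,80,-85,0,0,0,0.65,-35,80,-85,0,0,0]}}

```text
time_s: 27.65
ee_pos: [0.4684, -0.288, 0.1335]
eef_rot: [[-0.045, -0.999, -0.003], [-0.999, 0.045, 0.002], [-0.002, 0.003, -1.0]]
contact_force: [-0.1, -0.3, -1.0]
grip_width: 0.0288
```

Request:
{"fn": "step_arm", "kwargs": {"motion": [0.65,0,0,0,0,0,0,0.65,0,0,0,0,0,0,0.65,0,0,0,0,0,0,0.65,0,0,0,0,0,0,0.65,0,0,0,0,0,0,0.65,0,0,0,0,0,0,0.65,0,0,0,0,0,0,0.65,0,0,0,0,0,0]}}

```text
time_s: 28.32
ee_pos: [0.4715, -0.2904, 0.1341]
eef_rot: [[-0.045, -0.999, -0.0], [-0.999, 0.045, -0.0], [0.0, 0.0, -1.0]]
contact_force: [-0.2, 0.3, -0.3]
grip_width: 0.0305
```

```bash
python3 - <<'E'
from h import *
go(.4665,-.2982,.0475,-92.9)
for c in("side",):
  D=capture(c);p=D["pixels"][...,::-1]
  cv2.imwrite(f"pics/w3_{c}.png",cv2.resize(p[150:250,270:370],None,fx=6,fy=6))
E
```

```text
shift [ 8.   4.7 86.6] rot [ 0.  -0.   0.3] |d| 87 pos [ 0.4715 -0.2904  0.1341] psi -92.6 w 0.0305 F [-0.2  0.3 -0.3] t 28.3167
```

View pics/w3_side.png

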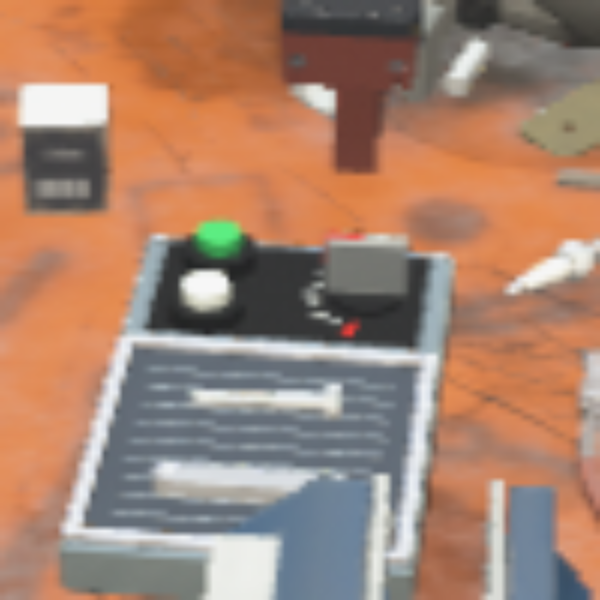

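Both keys are up, the parts are still on the plate, and the dial is at click 4. I'll grip the dial and turn it back.

Request:
{"fn": "step_arm", "kwargs": {"motion": [0.65,8,5,0,0,0,0,0.65,8,5,25,0,0,0,0.65,8,5,45,0,0,0,0.65,8,5,62,0,0,0,0.65,8,5,75,0,0,0,0.65,8,5,84,0,0,0,0.65,8,5,86,0,0,0,0.65,8,5,86,0,0,0]}}

```text
time_s: 29.03
ee_pos: [0.4657, -0.2982, 0.0478]
eef_rot: [[-0.046, -0.999, -0.001], [-0.999, 0.046, 0.0], [-0.0, 0.001, -1.0]]
contact_force: [-0.6, 0.2, 0.3]
grip_width: 0.0313
```

Request:
{"fn": "step_arm", "kwargs": {"motion": [0.75,0,0,0,0,0,0,0.8,0,0,0,0,0,0,0.85,0,0,0,0,0,0,0.9,0,0,0,0,0,0,1,0,0,0,0,0,0,1,0,0,0,0,0,0,1,0,0,0,0,0,0,1,0,0,0,0,0,0]}}

```text
time_s: 29.7
ee_pos: [0.4666, -0.2982, 0.049]
eef_rot: [[-0.045, -0.999, 0.001], [-0.999, 0.045, -0.001], [0.001, -0.001, -1.0]]
contact_force: [0.2, 2.0, 6.7]
grip_width: 0.0129
```

Request:
{"fn": "step_arm", "kwargs": {"motion": [1,0,0,0,0,0,-6,1,0,0,0,0,0,-12,1,0,0,0,0,0,-18,1,0,0,0,0,0,-24,1,0,0,0,0,0,-30,1,0,0,0,0,0,-36,1,0,0,0,0,0,-42,1,0,0,0,0,0,-48]}}

```text
time_s: 30.37
ee_pos: [0.4664, -0.2977, 0.049]
eef_rot: [[0.715, -0.699, 0.001], [-0.699, -0.715, 0.0], [0.0, -0.001, -1.0]]
contact_force: [-0.7, 3.2, 7.6]
grip_width: 0.013
```

Request:
{"fn": "step_arm", "kwargs": {"motion": [1,0,0,0,0,0,-6,1,0,0,0,0,0,-12,1,0,0,0,0,0,-18,1,0,0,0,0,0,-24,1,0,0,0,0,0,-28,1,0,0,0,0,0,-31,1,0,0,0,0,0,-31,1,0,0,0,0,0,-31]}}

```text
time_s: 31.03
ee_pos: [0.4661, -0.2975, 0.0489]
eef_rot: [[0.972, -0.235, 0.0], [-0.235, -0.972, 0.0], [0.0, -0.0, -1.0]]
contact_force: [-0.5, 4.2, 7.4]
grip_width: 0.0128
```

```bash
python3 - <<'E'
from h import *
go(.4665,-.2982,.0475,-12.9)
print(sense()["torque"])
E
```

```text
shift [0.6 0.6 1.4] rot [-0.  -0.  -0.7] |d| 2 pos [ 0.4661 -0.2975  0.0489] psi -13.6 w 0.0128 F [-0.5  4.2  7.4] t 31.0333
[0.53193441 0.07256927 0.09400926]
```

Request:
{"fn": "step_arm", "kwargs": {"motion": [0.85,0,0,0,0,0,0,0.7,0,0,0,0,0,0,0.65,0,0,0,0,0,0,0.65,0,0,0,0,0,0,0.65,0,0,0,0,0,0,0.65,0,0,-25,0,0,0,0.65,0,0,-60,0,0,0,0.65,0,0,-100,0,0,0]}}

```text
time_s: 31.7
ee_pos: [0.4646, -0.297, 0.1475]
eef_rot: [[0.972, -0.235, -0.004], [-0.235, -0.972, 0.003], [-0.004, -0.002, -1.0]]
contact_force: [0.4, -0.2, -0.4]
grip_width: 0.0306
```

```bash
python3 - <<'E'
from h import *
go(.512,-.186,.15,-92.9)
for c in("side",):
  D=capture(c);p=D["pixels"][...,::-1]
  cv2.imwrite(f"pics/w4_{c}.png",cv2.resize(p[150:250,270:370],None,fx=6,fy=6))
E
```

```text
shift [  20.  -119.1   -2.4] rot [ 0.1  0.3 79.3] |d| 121 pos [ 0.4646 -0.297   0.1475] psi -13.6 w 0.0306 F [ 0.4 -0.2 -0.4] t 31.7
```

View pics/w4_side.png

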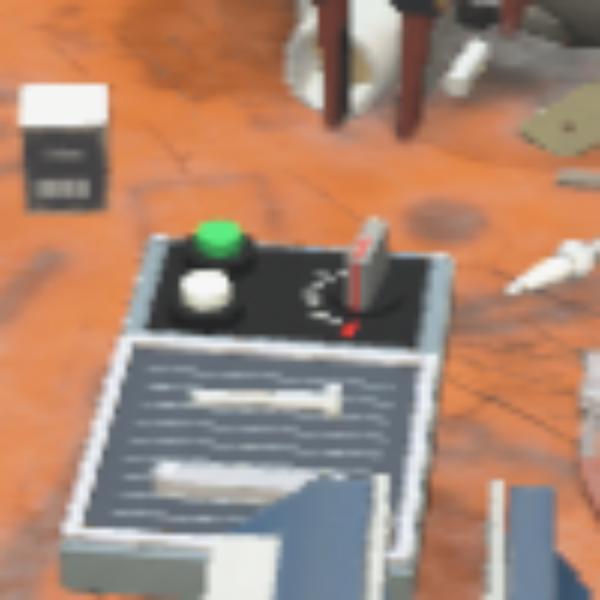

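The dial points at the red mark. Next is the bolt.

Request:
{"fn": "step_arm", "kwargs": {"motion": [0.6,4,-20,-10,0,0,7,0.6,8,-40,-10,0,0,14,0.6,12,-60,-10,0,0,21,0.6,16,-80,-10,0,0,28,0.6,20,-100,-5,0,0,35,0.6,20,-119,-2,0,0,42,0.6,20,-119,-2,0,0,49,0.6,20,-119,-2,0,0,56]}}

```text
time_s: 32.42
ee_pos: [0.5135, -0.1859, 0.1496]
eef_rot: [[0.345, -0.939, -0.001], [-0.939, -0.345, 0.0], [-0.0, 0.001, -1.0]]
contact_force: [-0.1, -1.6, 0.6]
grip_width: 0.0353
```

Request:
{"fn": "step_arm", "kwargs": {"motion": [0.6,0,0,0,0,0,7,0.6,0,0,0,0,0,14,0.6,0,0,0,0,0,20,0.6,0,0,0,0,0,23,0.6,0,0,0,0,0,23,0.6,0,0,0,0,0,23,0.6,0,0,0,0,0,23,0.6,0,0,0,0,0,23]}}

```text
time_s: 33.08
ee_pos: [0.5135, -0.1872, 0.1501]
eef_rot: [[-0.044, -0.999, -0.0], [-0.999, 0.044, -0.0], [0.0, 0.0, -1.0]]
contact_force: [-0.2, 0.4, -0.3]
grip_width: 0.035
```

```bash
python3 - <<'E'
from h import *
go(.512,-.186,.042,-92.6)
for c in("side",):
  D=capture(c);p=D["pixels"][...,::-1]
  cv2.imwrite(f"pics/w5_{c}.png",cv2.resize(p[150:250,270:370],None,fx=6,fy=6))
  for m in masks_of("bolt_bright_c","side")[:2]: print(m["p"],m["bbox"],seg_world(D,m["mask"],.046))
E
```

```text
shift [ -1.1   1.5 108.1] rot [ 0.  -0.   0.1] |d| 108 pos [ 0.5135 -0.1872  0.1501] psi -92.5 w 0.035 F [-0.2  0.4 -0.3] t 33.0833
0.6 [300.8, 215.1, 27.8, 6.7] (array([ 0.514 , -0.1812]), array([74.9, 27.3]), array([ 0.5095, -0.1829], dtype=float32), np.float64(-179.6))
```

View pics/w5_side.png

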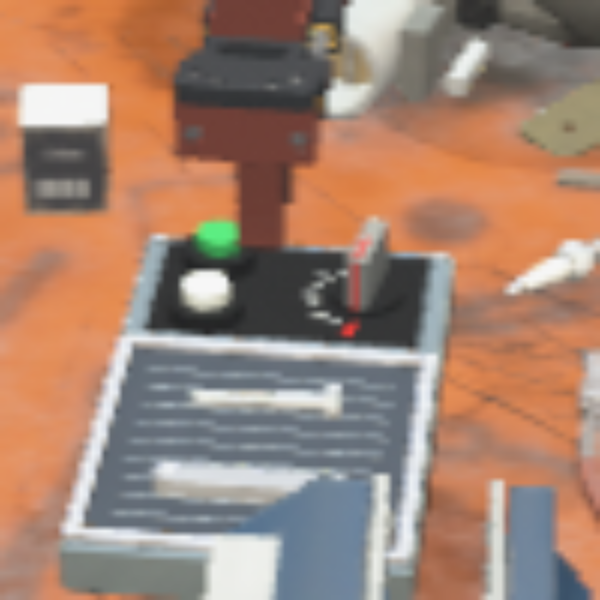

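Request:
{"fn": "step_arm", "kwargs": {"motion": [0.6,-1,1,25,0,0,0,0.6,-1,1,50,0,0,0,0.6,-1,1,75,0,0,0,0.6,-1,1,93,0,0,0,0.6,-1,1,103,0,0,0,0.6,-1,1,108,0,0,0,0.6,-1,1,108,0,0,0,0.6,-1,1,108,0,0,0]}}

```text
time_s: 33.85
ee_pos: [0.513, -0.1864, 0.0427]
eef_rot: [[-0.045, -0.999, 0.001], [-0.999, 0.045, -0.0], [0.0, -0.001, -1.0]]
contact_force: [0.6, 0.0, -0.3]
grip_width: 0.035
```

Request:
{"fn": "step_arm", "kwargs": {"motion": [0.7,0,0,0,0,0,0,0.9,0,0,0,0,0,0,1,0,0,0,0,0,0,1,0,0,0,0,0,0,1,0,0,0,0,0,0,1,0,0,0,0,0,0,1,0,0,0,0,0,0,1,0,0,0,0,0,0]}}

```text
time_s: 34.52
ee_pos: [0.5131, -0.1865, 0.0429]
eef_rot: [[-0.045, -0.999, 0.001], [-0.999, 0.045, -0.001], [0.001, -0.001, -1.0]]
contact_force: [-0.3, -1.2, 6.2]
grip_width: 0.0134
```

Request:
{"fn": "step_arm", "kwargs": {"motion": [1,0,0,-15,0,0,0,1,0,0,-40,0,0,0,1,0,0,-75,0,0,0,1,0,10,-110,0,0,0,1,0,30,-145,0,0,0,1,0,45,-180,0,0,0,1,0,60,-208,0,0,0,1,0,65,-208,0,0,0]}}

```text
time_s: 35.18
ee_pos: [0.4486, -0.1843, 0.2557]
eef_rot: [[-0.046, -0.999, 0.007], [-0.999, 0.045, -0.005], [0.004, -0.007, -1.0]]
contact_force: [1.1, 1.2, -0.2]
grip_width: 0.0136
```

```bash
python3 - <<'E'
from h import *
go(.46,.15,.25,-84.5)
E
```

```text
shift [-334.5    3.9    4.2] rot [-0.4 -0.3 -8.1] |d| 335 pos [ 0.4486 -0.1843  0.2557] psi -92.6 w 0.0136 F [ 1.1  1.2 -0.2] t 35.1833
```

Request:
{"fn": "step_arm", "kwargs": {"motion": [1,-30,0,0,0,0,-1,1,-65,0,2,0,0,-2,1,-103,0,4,0,0,-3,1,-142,2,4,0,0,-4,1,-181,3,4,0,0,-5,1,-220,4,4,0,0,-6,1,-259,4,4,0,0,-7,1,-298,4,4,0,0,-8]}}

```text
time_s: 35.85
ee_pos: [0.4563, 0.1167, 0.2453]
eef_rot: [[0.095, -0.996, -0.001], [-0.996, -0.095, -0.0], [0.0, 0.001, -1.0]]
contact_force: [0.8, -0.0, -0.3]
grip_width: 0.0137
```

```bash
python3 - <<'E'
from h import *
go(.595,.197,.25,-84.5)
E
```

```text
shift [ -66.8 -145.7   -4.8] rot [ 0.1 -0.  -0.1] |d| 160 pos [0.4563 0.1167 0.2453] psi -84.6 w 0.0137 F [ 0.8 -0.  -0.3] t 35.85
```

Request:
{"fn": "step_arm", "kwargs": {"motion": [1,-20,-20,-5,0,0,0,1,-40,-50,-5,0,0,0,1,-60,-85,0,0,0,0,1,-67,-120,10,0,0,0,1,-67,-146,35,0,0,0,1,-67,-146,65,0,0,0,1,-67,-146,95,0,0,0,1,-67,-146,115,0,0,0]}}

```text
time_s: 36.52
ee_pos: [0.5944, 0.195, 0.1267]
eef_rot: [[0.094, -0.996, -0.005], [-0.996, -0.094, -0.001], [0.001, 0.005, -1.0]]
contact_force: [0.4, -0.0, -1.8]
grip_width: 0.0135
```

Request:
{"fn": "step_arm", "kwargs": {"motion": [1,0,0,0,0,0,0,1,0,0,0,0,0,0,1,0,0,0,0,0,0,1,0,0,0,0,0,0,1,0,0,0,0,0,0,1,0,0,0,0,0,0,1,0,0,0,0,0,0,1,0,0,0,0,0,0]}}

```text
time_s: 37.18
ee_pos: [0.5965, 0.1952, 0.1318]
eef_rot: [[0.094, -0.996, 0.001], [-0.996, -0.094, 0.0], [-0.0, -0.001, -1.0]]
contact_force: [0.2, 0.1, -0.1]
grip_width: 0.0138
```

```bash
python3 - <<'E'
from h import *
go(.595,.197,.012,-84.5)
for c in("side",):
  D=capture(c);p=D["pixels"][...,::-1]
  cv2.imwrite(f"pics/t1_{c}.png",cv2.resize(p[180:370,190:430],None,fx=3.1,fy=3.1))
E
```

```text
shift [ -1.9   1.4 119.8] rot [-0.1  0.  -0.1] |d| 120 pos [0.5965 0.1952 0.1318] psi -84.6 w 0.0138 F [ 0.2  0.1 -0.1] t 37.1833
```

View pics/t1_side.png

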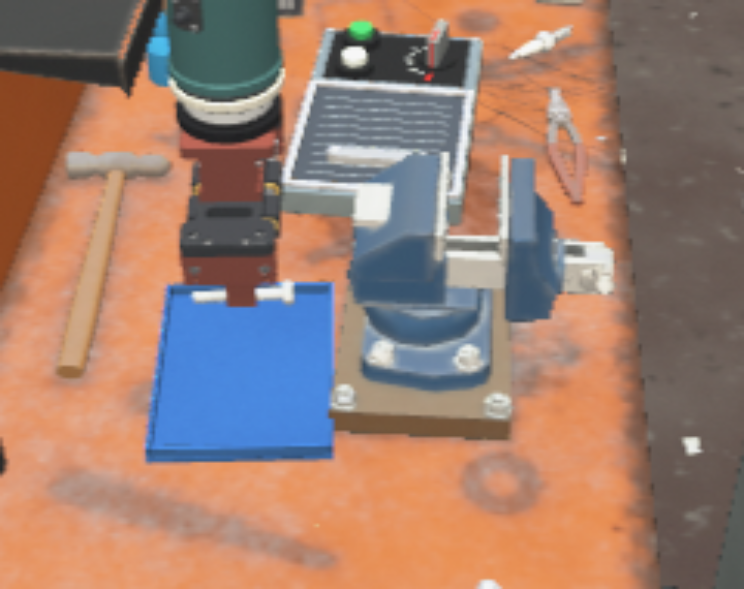

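Request:
{"fn": "step_arm", "kwargs": {"motion": [1,-2,1,15,0,0,0,1,-2,1,32,0,0,0,1,-2,1,50,0,0,0,1,-2,1,68,0,0,0,1,-2,1,84,0,0,0,1,-2,1,95,0,0,0,1,-2,1,100,0,0,0,1,-2,1,100,0,0,0]}}

```text
time_s: 37.9
ee_pos: [0.5943, 0.1969, 0.0301]
eef_rot: [[0.094, -0.996, -0.002], [-0.996, -0.094, -0.0], [0.0, 0.002, -1.0]]
contact_force: [-0.7, -0.1, -0.8]
grip_width: 0.0135
```

Request:
{"fn": "step_arm", "kwargs": {"motion": [1,0,0,5,0,0,0,1,0,0,10,0,0,0,1,0,0,15,0,0,0,1,0,0,18,0,0,0,1,0,0,19,0,0,0,1,0,0,19,0,0,0,1,0,0,19,0,0,0,1,0,0,19,0,0,0]}}

```text
time_s: 38.57
ee_pos: [0.5952, 0.1971, 0.0124]
eef_rot: [[0.094, -0.996, 0.0], [-0.996, -0.094, 0.0], [0.0, -0.0, -1.0]]
contact_force: [0.1, 0.0, -1.1]
grip_width: 0.0139
```

Request:
{"fn": "step_arm", "kwargs": {"motion": [1,0,0,2,0,0,0,0.8,0,0,2,0,0,0,0.7,0,0,2,0,0,0,0.6,0,0,2,0,0,0,0.6,0,0,2,0,0,0,0.6,0,0,-30,0,0,0,0.6,0,0,-70,0,0,0,0.6,0,0,-110,0,0,0]}}

```text
time_s: 39.23
ee_pos: [0.5937, 0.1967, 0.1221]
eef_rot: [[0.094, -0.996, -0.003], [-0.996, -0.094, -0.001], [0.0, 0.004, -1.0]]
contact_force: [1.5, -0.3, -0.0]
grip_width: 0.035
```

Request:
{"fn": "step_arm", "kwargs": {"motion": [0.6,0,10,-35,0,0,0,0.6,0,30,-70,0,0,0,0.6,10,60,-105,0,0,0,0.6,30,95,-120,0,0,0,0.6,55,130,-125,0,0,0,0.6,90,140,-125,0,0,0,0.6,128,140,-125,0,0,0,0.6,166,140,-125,0,0,0]}}

```text
time_s: 39.9
ee_pos: [0.4698, 0.0176, 0.2478]
eef_rot: [[0.096, -0.995, 0.001], [-0.995, -0.096, -0.0], [0.0, -0.001, -1.0]]
contact_force: [0.1, -0.0, 0.2]
grip_width: 0.0347
```

```bash
python3 - <<'E'
from h import *
go(.526,-.1143,.15,-92.6)
for c in("side","top"):
  D=capture(c);p=D["pixels"][...,::-1]
  q=p[180:370,190:430] if c=="side" else p[175:325,200:440]
  cv2.imwrite(f"pics/t2_{c}.png",cv2.resize(q,None,fx=3.1,fy=3.1))
  for n,z in(("bolt_bright_c",.014),("gauge_c",.049)):
    for m in masks_of(n,c)[:3]: print(c,n,m["p"],m["bbox"],seg_world(D,m["mask"],z))
E
```

```text
shift [136.7 -43.3  97.9] rot [-0.1 -0.   8.1] |d| 174 pos [0.4698 0.0176 0.2478] psi -84.5 w 0.0347 F [ 0.1 -0.   0.2] t 39.9
side bolt_bright_c 0.62 [328.9, 184.8, 10.9, 18.5] (array([ 0.46  , -0.3658]), array([17., 97.]), array([ 0.462 , -0.3613], dtype=float32), np.float64(94.0))
side bolt_bright_c 0.39 [251.3, 320.0, 30.5, 7.6] (array([0.5988, 0.2347]), array([69.4, 13.9]), array([0.5943, 0.2361], dtype=float32), np.float64(-168.6))
side gauge_c 0.7 [296.0, 229.1, 21.7, 4.4] (array([ 0.5298, -0.1072]), array([65.9, 25.3]), array([ 0.5315, -0.1056], dtype=float32), np.float64(-179.6))
side gauge_c 0.66 [343.5, 367.7, 33.9, 31.8] (array([0.3752, 0.4289]), array([22.7, 96.1]), array([0.3745, 0.4302], dtype=float32), np.float64(128.4))
top bolt_bright_c 0.5 [237.9, 202.1, 5.3, 16.8] (array([0.5968, 0.2351]), array([69.8, 12.6]), array([0.5935, 0.2356], dtype=float32), np.float64(-169.9))
top gauge_c 0.76 [167.1, 271.3, 29.0, 23.2] (array([0.3672, 0.3897]), array([19.8, 94.8]), array([0.3674, 0.3888], dtype=float32), np.float64(130.3))
top gauge_c 0.43 [352.4, 225.0, 5.6, 27.3] (array([ 0.5136, -0.1116]), array([12.8, 88.7]), array([ 0.512 , -0.1117], dtype=float32), np.float64(176.0))
```

View pics/t2_side.png

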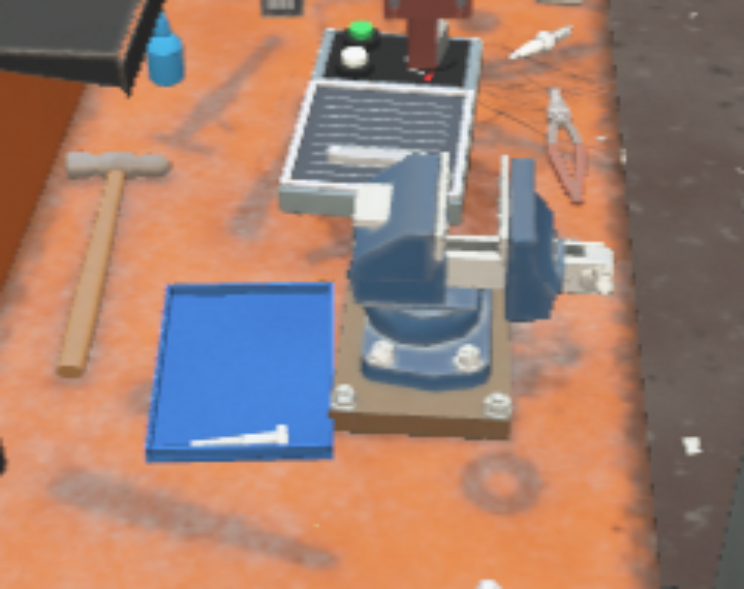

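View pics/t2_top.png

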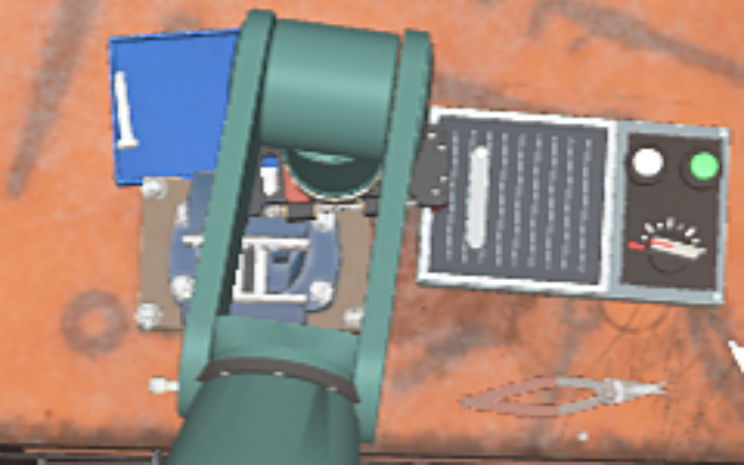

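The bolt is in the tray but was knocked to about (125,110), close to the +y wall and still inside. The dial points at zero and the gauge is still on the plate, so I'll fetch the gauge.

Request:
{"fn": "step_arm", "kwargs": {"motion": [0.6,30,0,0,0,0,2,0.6,68,-10,0,0,0,4,0.6,105,-25,0,0,0,6,0.6,132,-40,15,0,0,8,0.6,137,-43,40,0,0,8,0.6,137,-43,70,0,0,8,0.6,137,-43,95,0,0,8,0.6,137,-43,98,0,0,8]}}

```text
time_s: 40.87
ee_pos: [0.5241, -0.1111, 0.1447]
eef_rot: [[-0.044, -0.999, -0.008], [-0.999, 0.044, 0.003], [-0.003, 0.008, -1.0]]
contact_force: [-1.2, 0.9, -0.6]
grip_width: 0.0351
```

Request:
{"fn": "step_arm", "kwargs": {"motion": [0.6,0,0,0,0,0,0,0.6,0,0,0,0,0,0,0.6,0,0,0,0,0,0,0.6,0,0,0,0,0,0,0.6,0,0,0,0,0,0,0.6,0,0,0,0,0,0,0.6,0,0,0,0,0,0,0.6,0,0,0,0,0,0]}}

```text
time_s: 41.53
ee_pos: [0.527, -0.1138, 0.1495]
eef_rot: [[-0.046, -0.999, 0.0], [-0.999, 0.046, -0.0], [0.0, -0.0, -1.0]]
contact_force: [-0.1, -0.2, 0.3]
grip_width: 0.0352
```

```bash
python3 - <<'E'
from h import *
go(.520,-.1143,.042,-92.6)
E
```

```text
shift [  0.8   7.  107.5] rot [-0. -0. -0.] |d| 108 pos [ 0.527  -0.1138  0.1495] psi -92.6 w 0.0352 F [-0.1 -0.2  0.3] t 41.5333
```

Request:
{"fn": "step_arm", "kwargs": {"motion": [0.6,1,7,25,0,0,0,0.6,1,7,50,0,0,0,0.6,1,7,75,0,0,0,0.6,1,7,93,0,0,0,0.6,1,7,103,0,0,0,0.6,1,7,107,0,0,0,0.6,1,7,107,0,0,0,0.6,1,7,107,0,0,0]}}

```text
time_s: 42.2
ee_pos: [0.5206, -0.1146, 0.0428]
eef_rot: [[-0.045, -0.999, 0.001], [-0.999, 0.045, -0.0], [0.0, -0.001, -1.0]]
contact_force: [-0.1, -0.2, 0.4]
grip_width: 0.0349
```

Request:
{"fn": "step_arm", "kwargs": {"motion": [0.7,0,0,0,0,0,0,0.9,0,0,0,0,0,0,1,0,0,0,0,0,0,1,0,0,0,0,0,0,1,0,0,0,0,0,0,1,0,0,0,0,0,0,1,0,0,0,0,0,0,1,0,0,0,0,0,0]}}

```text
time_s: 42.87
ee_pos: [0.5205, -0.1146, 0.043]
eef_rot: [[-0.045, -0.999, 0.001], [-0.999, 0.045, -0.001], [0.0, -0.001, -1.0]]
contact_force: [-1.4, -0.9, 6.0]
grip_width: 0.0156
```

Request:
{"fn": "step_arm", "kwargs": {"motion": [1,0,0,-15,0,0,0,1,0,0,-40,0,0,0,1,0,0,-75,0,0,0,1,0,10,-110,0,0,0,1,0,30,-145,0,0,0,1,0,45,-180,0,0,0,1,0,55,-208,0,0,0,1,0,60,-208,0,0,0]}}

```text
time_s: 43.53
ee_pos: [0.4617, -0.1126, 0.2557]
eef_rot: [[-0.045, -0.999, 0.008], [-0.999, 0.045, -0.004], [0.003, -0.009, -1.0]]
contact_force: [0.7, -0.2, -0.5]
grip_width: 0.0153
```

```bash
python3 - <<'E'
from h import *
go(.46,.14,.25,-84.5)
E
```

```text
shift [-252.3   13.2    4.7] rot [-0.5 -0.2 -8.1] |d| 253 pos [ 0.4617 -0.1126  0.2557] psi -92.6 w 0.0153 F [ 0.7 -0.2 -0.5] t 43.5333
```

Request:
{"fn": "step_arm", "kwargs": {"motion": [1,-30,2,2,0,0,-2,1,-65,5,4,0,0,-4,1,-100,10,4,0,0,-6,1,-135,13,4,0,0,-8,1,-170,13,4,0,0,-8,1,-205,13,4,0,0,-8,1,-235,13,4,0,0,-8,1,-252,13,4,0,0,-8]}}

```text
time_s: 44.2
ee_pos: [0.4577, 0.1436, 0.2452]
eef_rot: [[0.096, -0.995, -0.001], [-0.995, -0.096, 0.001], [-0.001, 0.001, -1.0]]
contact_force: [0.3, -0.6, -1.4]
grip_width: 0.0155
```

```bash
python3 - <<'E'
from h import *
go(.607,.145,.13,-84.5)
E
```

```text
shift [  13.  -148.9  115.1] rot [ 0.1  0.1 -0. ] |d| 189 pos [0.4577 0.1436 0.2452] psi -84.5 w 0.0155 F [ 0.3 -0.6 -1.4] t 44.2
```

Request:
{"fn": "step_arm", "kwargs": {"motion": [1,3,-25,-3,0,0,0,1,6,-60,-3,0,0,0,1,10,-95,0,0,0,0,1,13,-130,15,0,0,0,1,13,-149,40,0,0,0,1,13,-149,70,0,0,0,1,13,-149,100,0,0,0,1,13,-149,115,0,0,0]}}

```text
time_s: 44.87
ee_pos: [0.6054, 0.1413, 0.126]
eef_rot: [[0.094, -0.996, -0.007], [-0.996, -0.094, -0.001], [0.0, 0.007, -1.0]]
contact_force: [-0.8, 0.3, -1.0]
grip_width: 0.0156
```

Request:
{"fn": "step_arm", "kwargs": {"motion": [1,0,0,0,0,0,0,1,0,0,0,0,0,0,1,0,0,0,0,0,0,1,0,0,0,0,0,0,1,0,0,0,0,0,0,1,0,0,0,0,0,0,1,0,0,0,0,0,0,1,0,0,0,0,0,0]}}

```text
time_s: 45.53
ee_pos: [0.6083, 0.1418, 0.1318]
eef_rot: [[0.094, -0.996, 0.001], [-0.996, -0.094, 0.0], [0.0, -0.001, -1.0]]
contact_force: [0.1, -0.3, -0.8]
grip_width: 0.0156
```

```bash
python3 - <<'E'
from h import *
go(.607,.145,.013,-84.5)
D=capture("side");p=D["pixels"][...,::-1]
cv2.imwrite(f"pics/t3.png",cv2.resize(p[180:370,190:430],None,fx=3.1,fy=3.1))
E
```

```text
shift [ -3.3   1.1 118.8] rot [-0.1 -0.  -0.1] |d| 119 pos [0.6083 0.1418 0.1318] psi -84.6 w 0.0156 F [ 0.1 -0.3 -0.8] t 45.5333
```

View pics/t3.png

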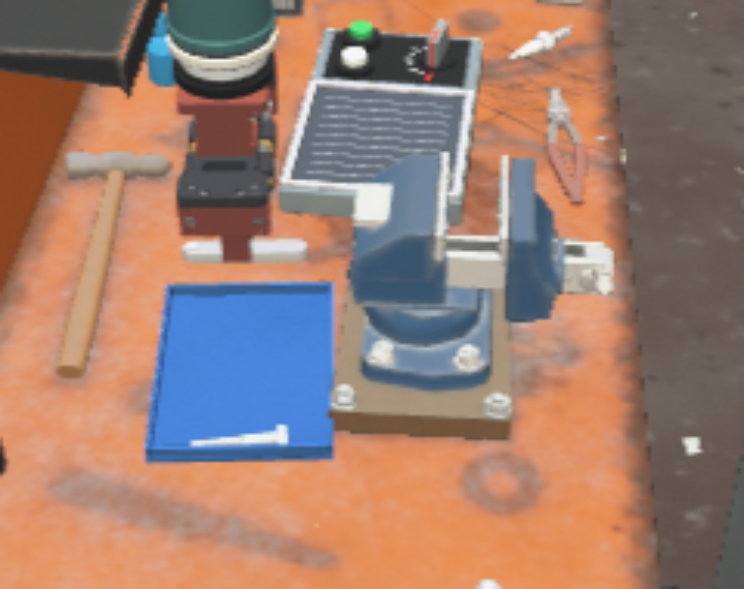

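Request:
{"fn": "step_arm", "kwargs": {"motion": [1,-3,1,15,0,0,0,1,-3,1,32,0,0,0,1,-3,1,50,0,0,0,1,-3,1,68,0,0,0,1,-3,1,84,0,0,0,1,-3,1,95,0,0,0,1,-3,1,100,0,0,0,1,-3,1,100,0,0,0]}}

```text
time_s: 46.25
ee_pos: [0.6059, 0.1445, 0.0301]
eef_rot: [[0.094, -0.996, -0.002], [-0.996, -0.094, -0.0], [0.0, 0.002, -1.0]]
contact_force: [0.0, 0.3, -1.1]
grip_width: 0.0153
```

Request:
{"fn": "step_arm", "kwargs": {"motion": [1,0,0,5,0,0,0,1,0,0,10,0,0,0,1,0,0,15,0,0,0,1,0,0,18,0,0,0,1,0,0,19,0,0,0,1,0,0,19,0,0,0,1,0,0,19,0,0,0,1,0,0,19,0,0,0]}}

```text
time_s: 46.92
ee_pos: [0.6069, 0.1446, 0.0124]
eef_rot: [[0.094, -0.996, 0.0], [-0.996, -0.094, -0.0], [0.0, -0.0, -1.0]]
contact_force: [0.1, -0.1, -0.8]
grip_width: 0.0153
```

Request:
{"fn": "step_arm", "kwargs": {"motion": [1,0,0,2,0,0,0,0.8,0,0,2,0,0,0,0.7,0,0,2,0,0,0,0.6,0,0,2,0,0,0,0.6,0,0,2,0,0,0,0.6,0,0,-30,0,0,0,0.6,0,0,-70,0,0,0,0.6,0,0,-110,0,0,0]}}

```text
time_s: 47.58
ee_pos: [0.6054, 0.1444, 0.1221]
eef_rot: [[0.094, -0.996, -0.003], [-0.996, -0.094, -0.0], [0.0, 0.004, -1.0]]
contact_force: [0.3, 0.5, -0.0]
grip_width: 0.0352
```

Request:
{"fn": "step_arm", "kwargs": {"motion": [0.6,0,10,-35,0,0,0,0.6,0,30,-70,0,0,0,0.6,0,60,-105,0,0,0,0.6,-20,95,-120,0,0,0,0.6,-55,130,-125,0,0,0,0.6,-92,150,-125,0,0,0,0.6,-130,160,-125,0,0,0,0.6,-168,160,-125,0,0,0]}}

```text
time_s: 48.25
ee_pos: [0.4294, 0.2916, 0.2478]
eef_rot: [[0.093, -0.996, -0.001], [-0.996, -0.093, -0.0], [0.0, 0.001, -1.0]]
contact_force: [0.2, 0.2, -0.4]
grip_width: 0.035
```

Request:
{"fn": "step_arm", "kwargs": {"motion": [0.6,-30,10,0,0,0,0,0.6,-60,20,0,0,0,0,0.6,-90,30,0,0,0,0,0.6,-120,40,0,0,0,0,0.6,-140,50,0,0,0,0,0.6,-150,50,0,0,0,0,0.6,-150,50,0,0,0,0,0.6,-150,50,0,0,0,0]}}

```text
time_s: 48.92
ee_pos: [0.3689, 0.4356, 0.2469]
eef_rot: [[0.095, -0.995, 0.0], [-0.995, -0.095, -0.001], [0.001, -0.0, -1.0]]
contact_force: [0.3, 0.1, 0.5]
grip_width: 0.035
```

```bash
python3 - <<'E'
from h import *
go(.607,.145,.013,-84.5)
for c in("side","top"):
  D=capture(c);p=D["pixels"][...,::-1]
  q=p[180:370,190:430] if c=="side" else p[175:325,200:440]
  cv2.imwrite(f"pics/t4_{c}.png",cv2.resize(q,None,fx=3.1,fy=3.1))
  for n,z in(("bolt_bright_c",.014),("gauge_c",.014)):
    for m in masks_of(n,c)[:3]: print(c,n,m["p"],m["bbox"],seg_world(D,m["mask"],z),"z",np.median(cloud(D)[m["mask"]][:,2]))
E
```

```text
shift [ 311.7 -209.4  234.2] rot [-0.  -0.1 -0.1] |d| 443 pos [0.3689 0.4356 0.2469] psi -84.6 w 0.035 F [0.3 0.1 0.5] t 48.9167
side gauge_c 0.6 [345.2, 371.7, 32.4, 28.9] (array([0.3719, 0.4039]), array([19.3, 98.2]), array([0.3722, 0.4049], dtype=float32), np.float64(129.8)) z 0.010680295864866851
side gauge_c 0.5 [253.8, 293.0, 35.5, 9.5] (array([0.6022, 0.149 ]), array([91.8, 25.6]), array([0.6027, 0.15  ], dtype=float32), np.float64(-173.3)) z 0.013960116936695854
top bolt_bright_c 0.55 [235.5, 196.2, 7.2, 23.8] (array([0.5984, 0.2353]), array([72.9, 12.7]), array([0.5947, 0.2359], dtype=float32), np.float64(-171.1)) z 0.014143129351334327
top gauge_c 0.66 [424.3, 224.7, 5.7, 11.8] (array([ 0.557 , -0.3354]), array([23.6, 24.5]), array([ 0.5581, -0.3353], dtype=float32), np.float64(150.7)) z 0.058101238811895994
top gauge_c 0.65 [433.4, 286.9, 19.7, 20.1] (array([ 0.351 , -0.3844]), array([64.2, 19.4]), array([ 0.35  , -0.3852], dtype=float32), np.float64(-144.7)) z 0.01866412628950531
top gauge_c 0.59 [170.4, 269.9, 24.2, 22.7] (array([0.3737, 0.3933]), array([18.9, 82.1]), array([0.3728, 0.3942], dtype=float32), np.float64(129.5)) z 0.012044576243201988
```

View pics/t4_side.png

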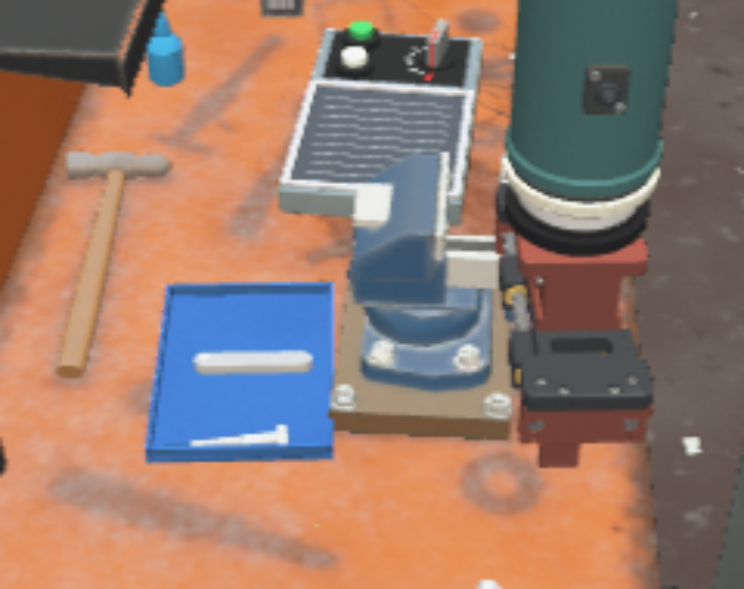

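View pics/t4_top.png

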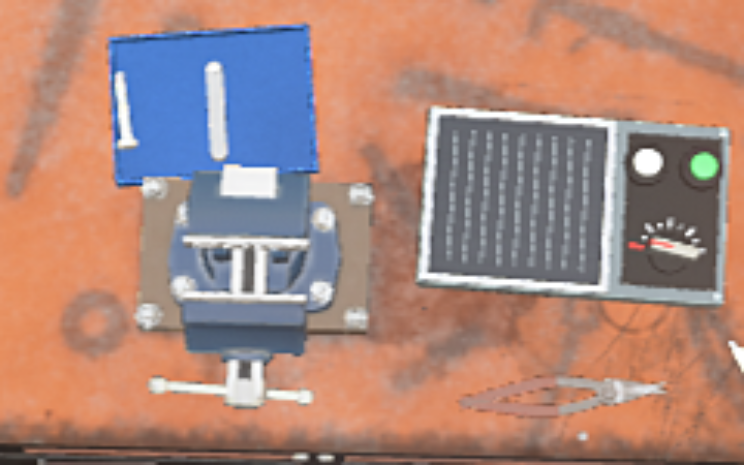

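```bash
python3 - <<'E'
from h import *
D=capture("top")
cv2.imwrite("pics/dial_end.png",cv2.resize(D["pixels"][215:275,395:445,::-1],None,fx=12,fy=10,interpolation=cv2.INTER_CUBIC)[:600])
E
```

```text
(no output)
```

View pics/dial_end.png

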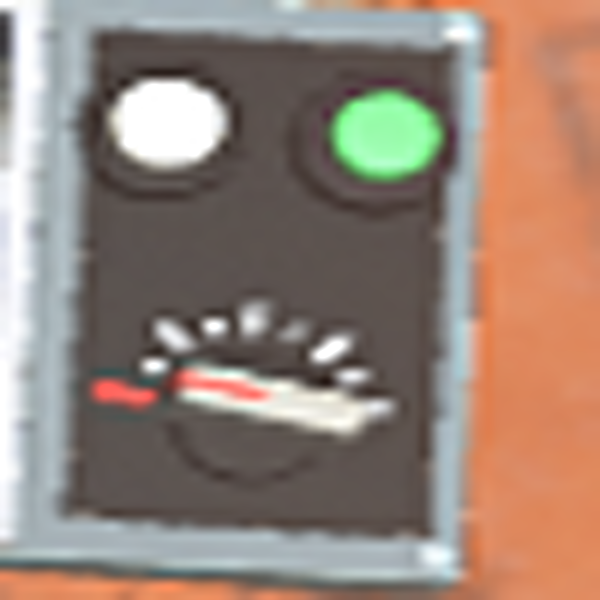

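The bar lies in line with the red mark, both keys are up, both parts are in the tray and the robot is clear. I'll hand in.

```bash
python3 -c "
from plant import *
print(sign_off())"
```

```text
the job is handed in; nothing more can be done
None
```

I handed the job in at about 49 s, with both parts in the blue tray, the dial back at zero and both keys up. `sign_off` gives no verdict, so these are my own last checks.

**Parts:** I found two, the bright bolt and the right-hand feeler gauge. I saw no rusty bolt or nut within reach and no confident network detection of either. So I set the dial to click 4 (two clicks per part).

**Sequence:** I laid both parts on the plate and turned the dial from click 1 to click 4. I pressed white, then green, each to its hard stop at about 27 N, with white back up before green. Then I turned the dial to zero and moved both parts to the tray.

**Last checks:**
- **Gauge:** it lies mid-tray.
- **Bolt:** it is in the tray, with its centre about 8 mm inside the edge of the judged area (0.088 m measured, 0.096 m limit). Some time after I let it go it was shifted about 4 cm, and I left it there.
- **Dial:** the bar is in line with the red mark, about 20 degrees from its starting click, as expected.
- **Carton and spark plug:** neither showed any movement when I last had them in view.
- **Arm:** it is clear of everything.

**What went wrong or disagreed:** my first bolt grasp closed above the shaft, and I repeated it lower. The networks also gave some false hits, reporting the spark plug as a gauge and a rusty bolt, and I dismissed these from the pictures.

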